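# Hang the small framed picture on the display stand's side-opening latch hook

## Robot

A 6-joint arm with a two-finger parallel gripper is mounted at the origin on the work surface. World frame = base frame: x ahead of the robot, y to its left, z up, the work surface at z = 0. Lengths are in m, angles in rad, forces in N, time in s.
With the tool pointing down it reaches from about 0.35 to 0.975 m from the base axis. Payload 17.4 kg.
Tool frame: the origin (TCP) lies between the finger pads; the fingertips stand 25 mm ahead of it and the grasp point (between the pads) lies 6 mm ahead of it; z points along the fingers, y is the line along which they close (so a half turn about z gives the same grasp; the last joint's range is limited). The gripper opens to 85 mm and grips with 20 to 120 N. Pads are 22 mm wide; open, the fingers measure 114 mm over their backs; the gripper's body (76 mm by 85 mm) begins 54 mm behind the grasp point. The pads swing forward as they close: fully open they stand 13 mm farther back than shut.
Start: joints at [-0.038, 0.116, 1.442, -0, 1.584, -0.038], TCP at [0.675, -0, 0.256] pointing down, gripper open.
Joint ranges: [-2.83, 2.83], [-0.83, 2.19], [0.07, 2.5], [-1.14, 4.28], [0.01, 3], [-2.97, 2.97]. Speed limits (rad/s): [1.89, 1.89, 2.22, 3.14, 3.14, 3.14].

## Interface

Orientations are given as a 3x3 rotation matrix whose columns are the frame's x, y, z axes.
In Python, from workcell import robot, imaging, nets gives the robot as it stands.
- The arm moves only by the tool arm_command, never from a script. Its argument "deltas" is a list of rows, each an object of numbers: "fingers": the finger opening in m, from 0 to 0.0854; "tx", "ty", "tz": the shift along the tool's x, y, z in m; "twist": the turn about the tool's z in degrees. In form: [{"fingers": .., "tx": .., "ty": .., "tz": .., "twist": ..}, ...]. A call has 1 to 8 rows; each row shifts and turns the commanded pose from where the row before left it, along the tool's axes as they then stand; what a row does not reach is not made up. A row lasts 1/8 s, in which the tool goes at most 62.5 mm and 10.7 degrees, less where a joint would pass 70% of its speed; a pose out of reach is approached as far as the arm can. A call with a gripper value outside its range is refused whole. The fingers move at their own pace and stop on an object; "force" is the grip in N (left out, the last holds). Time passes only in rows, so rows that do not move let the fingers close. It gives the time, the measured TCP pose, the force, the opening and the grip force at its end, in the units of the state.
- robot.get_obs(): the state, without advancing time (a new reading comes with each control period).
- imaging.get_image(name): name is "scene" or "side" or "wrist"; returns the picture (480x640x3 uint8, blue, green, red); there is no depth.
- imaging.get_calibration(name): a dict with "fovy" (degrees; the focal length in pixels is half the picture's height over the tangent of half this angle, whatever the lens; pixels are square), "cx", "cy" (the principal point, pixels), "R" (3x3) and "t" (3): a world point X has camera coordinates R X + t. Camera axes: x right, y down, z forward; pixel columns grow to the right and rows downward; lengths in m; the calibration is good to about 2 mm. The wrist camera is an equidistant fisheye: a pixel r from the principal point sees the ray r / f radians off the axis. A picture is of the moment at which its call begins: read the wrist's pose just before it. get_calibration takes no time and is no camera call; for the wrist camera it gives the pose at the moment of the call.
- robot.sign_off(): hands the job in; it is judged then, once.
Trained networks look in the newest picture that a camera, given by its name, has taken for a name from the list of things; names that differ only in an ending like _2 or _b are one class to them, and where a whole thing is asked for, a point or a joint stands for the part that bears it (a point fixed in the world has none). Each returns a list of dicts, best first, with "score" (0 to 1); they miss things now and then, are a little off and sometimes report something else, mostly with a low value. They report only what shows in the picture. A call takes as long as a camera call. They do not tell look-alikes from the thing itself.
- nets.search_frame(camera, thing): "point" ([x, y, z] in m, in world coordinates, good to about 4 mm: the middle of the surface that is visible of it).
- nets.outline_of(camera, thing): "region" (480x640 bool, what is visible of it).
The state is a dict: "clock": time; "qpos": joint angles; "joint_vel": joint speeds; "joint_efforts": joint torques, N m; "ee_pos": TCP position; "eef_rot": TCP orientation; "wrist_force": force on the tool from outside, world axes, zero at the start; "moment": the same for the moment, N m; "width": finger opening in m; "finger_force": force on a finger pad.
Only numpy, scipy, OpenCV 4.12 (cv2) and the standard library are available. Lean on these libraries where they do the work, as an engineer would, in place of code of your own. Each camera call takes 0.05 s, during which the arm holds its last target. There are 200 camera calls.

## Task

Take the taller of the two small framed pictures (the one with the headed steel stud on its back) out of the packing rack and hang it on the display stand: its hook plate is clamped a little off its mark, so feel for its height, bring the stud sideways into the open mouth up to the far wall, then press it down past the spring latch until it sits fully home in the throat, and let go so that it hangs upright and still. Never load the stand with more than about 2 kg of force, keep the picture level and the gripper off the stand, and leave the other picture and everything else where it is.

Things in the scene. Friction and masses are not known exactly. Their poses are not given: they have to be found in the camera images.
- picture: the picture to hang: dark wooden frame 130 wide (its y), 190 high (z), 14 thick (x), 0.24 to 0.36 kg, upright in either slot of the rack, its underside 10 above the table. Origin: centre of its underside; z up, back faces +x. Pinch its top rail (28 high) from above across the 14 thickness; reach no deeper than 35 below the top edge, or the fingertips meet the hook. A headed stud is on its back.
- stud (a point): point on the axis of the picture's steel stud, 8 in diameter, which sticks out of the back along +x, mid-width, 108 above the underside (82 below the top edge). The point is 17 behind the frame's mid-plane, midway between the back face and the stud's head (head 15 across, its near face 20 behind the back face, 3 thick). Axes as the picture's.
- other_picture: a smaller dark frame, 110 wide, 140 high, 14 thick, no stud, standing in the other slot of the rack. Origin: centre of its underside. Leave it there.
- rack: plywood packing rack, fixed: base 180 (x) by 160 (y) by 10; two slots along y, centred at x = -55 and +55, each 17 wide between slats 10 thick, their tops 45 above the table, the slot floor 10 above it. Origin: centre of its underside.
- stand: display stand, fixed. Origin: on the table under the hook's nominal seat. Base plate x -55 to +95, y -65 to +65, 10 thick; post 30 wide, front face at x = -3, to height 120; on it a riser 60 wide (x 3 to 29) to height 148, to whose front the steel hook plate is clamped: 6 thick (x -3 to +3), in the y-z plane. The picture hangs on the -x side, its axes along the stand's, the stud through the plate.
- hook (a point): nominal axis of the stud when home: 170 above the table, mid-thickness of the hook plate, axes of the stand. The whole plate is clamped up to 8 to either side (y) and up to 9 higher or lower than this: not measured, find both by touch; it stays put. Throat: y -5 to +5 of the seat, bottom 4 below it. Flat top edge of the plate: 41 above the seat (220 above the table at most), y -25 to +17.
- mouth (a point): nominal middle of the open end of the hook's mouth: y = -25, z = +27 from point hook, shifted with the plate as said there. The mouth is a level channel open to -y, 14 high (floor 7 below, roof 7 above this point, roof 7 thick), running 30 along +y to a rigid upright far wall. The stud goes in along +y until it meets the far wall, then down along that wall, which is the throat's +y side too.
- latch (a point): nominal centre of the latch's rounded brass nose, radius 5: y = -5.5, z = +14.5 from point hook, shifted with the plate. It stands out of the throat's -y side and yields to -y by up to 4.5 on a spring. A stud sliding down the far wall meets it some 21 above home; 7 to 14 N of push down beside the weight gets it past (6 to 7 further down), then it drops beneath, onto the rigid bottom.
- tape_roll: a roll of tape lying on the table between stand and rack, 90 across, 40 high, origin at the centre of its underside; leave it alone.
- screwdriver: screwdriver lying on the table at the left; leave it alone. Origin: on its underside, midway.
- hammer: hammer lying at the robot's right; leave it alone. Origin: on its underside, midway.
- mug: white mug, 90 high, at the far side; leave it alone. Origin: centre of its underside.
- spray: clear bottle, 170 high, 60 across, at the far side; leave it alone. Origin: centre of its underside.
- jar: glass jar, 80 high, 70 across, at the far side; leave it alone. Origin: centre of its underside.
- paper_pad: pad of paper 150 by 210 by 20 lying at the robot's left; leave it alone. Origin: centre of its underside.
Not all that is in view belongs to the job. Leave any blue or yellow look-alike of the rack alone.

How it is judged:
By the outcome, as a careful person would: the job done as asked, in the order asked, and still so for the second after the job is handed in, with the robot touching nothing.
It also fails if it takes over 67 s, if anything falls off the work surface, if the arm or the gripper's body presses on something with over 40 N, if the wrist force passes 120 N, or if a joint passes its speed limit or range.

## Working session

There is one attempt and no reset: what is moved stays moved. The work goes in short steps, Python scripts to look and compute and a tool call to move; the robot and the scene stay as the last step left them, time stands still between calls to the robot, and variables do not carry over. Pictures are saved under pics/ and viewed, at most 12 in all, crops included, and the job is handed in when it is done.

Besides the shell and the picture viewer there is one more tool, called after "Emit:" by a JSON object that holds its "method" and its "body". arm_command: Moves the arm, as the interface text tells. Its arguments: {"type":"object","properties":{"deltas":{"type":"array"},"force":{"type":"number"}},"required":["deltas"]}

```bash
mkdir -p pics; ls; python3 - <<'E'
from workcell import robot, imaging, nets
import cv2,numpy as np
o=robot.get_obs();print(o)
a=imaging.get_image("scene");b=imaging.get_image("side")
cv2.imwrite("pics/a.png",a);cv2.imwrite("pics/b.png",b)
for c in("scene","side"):
  print({k:np.round(v,4).tolist() for k,v in imaging.get_calibration(c).items() if k in("fovy","cx","cy","R","t")})
  for t in("picture","other_picture","stud","rack","stand","hook","latch","mouth","tape_roll"):
    print(c,t,[(np.round(d["point"],3).tolist(),round(d["score"],2)) for d in nets.search_frame(c,t)][:3])
print(robot.get_obs()["clock"])
E
```

```text
pics
{'clock': 0.0, 'qpos': array([-3.77687742e-02,  1.16509854e-01,  1.44229056e+00, -3.50379944e-05,
        1.58397830e+00, -3.78178735e-02]), 'joint_vel': array([ 0.00088442,  0.00058014,  0.00040487, -0.0001069 ,  0.00151319,
        0.00164427]), 'joint_efforts': array([-3.01628024e-03, -7.32023120e+01, -6.32483125e+01, -3.67824050e-04,
        6.55109907e-03, -4.52531231e-05]), 'ee_pos': array([6.74837952e-01, 8.98962280e-06, 2.55530346e-01]), 'eef_rot': array([[-4.86523956e-05,  9.99999295e-01, -1.18654415e-03],
       [ 9.99999999e-01,  4.86640291e-05,  9.77568586e-06],
       [ 9.83342099e-06, -1.18654368e-03, -9.99999296e-01]]), 'wrist_force': array([ 0.29365954, -0.01231408, -0.09427316]), 'moment': array([0.00268421, 0.00562551, 0.01666735]), 'finger_force': 0.0, 'width': 0.08548689965272635}
{'fovy': 42.555, 'cx': 314.3818, 'cy': 241.3027, 'R': [[0.2851, 0.9585, -0.001], [0.8162, -0.2433, -0.524], [-0.5026, 0.1486, -0.8517]], 't': [-0.1845, -0.3469, 2.5254]}
scene picture [([0.651, -0.205, 0.139], 0.73), ([0.556, -0.008, 0.04], 0.7)]
scene other_picture [([0.541, -0.244
[... 446 characters left out ...]
6)]
{'fovy': 50.6063, 'cx': 324.5487, 'cy': 234.7531, 'R': [[-0.7924, -0.61, 0.0078], [-0.4705, 0.603, -0.6442], [0.3882, -0.5141, -0.7648]], 't': [0.417, 0.3269, 1.4173]}
side picture [([0.634, -0.183, 0.121], 0.59)]
side other_picture [([0.526, -0.222, 0.098], 0.81)]
side stud [([0.632, -0.182, 0.121], 0.91)]
side rack [([0.284, 0.215, 0.014], 0.82), ([0.582, -0.203, 0.011], 0.66), ([0.348, -0.156, 0.012], 0.55)]
side stand [([0.557, 0.262, 0.01], 0.85)]
side hook [([0.561, 0.264, 0.012], 0.67)]
side latch [([0.556, 0.262, 0.012], 0.72)]
side mouth [([0.559, 0.264, 0.008], 0.66)]
side tape_roll [([0.536, -0.0, 0.039], 0.67), ([0.556, 0.261, 0.01], 0.65), ([0.633, -0.184, 0.121], 0.37)]
1.0
```

View pics/a.png

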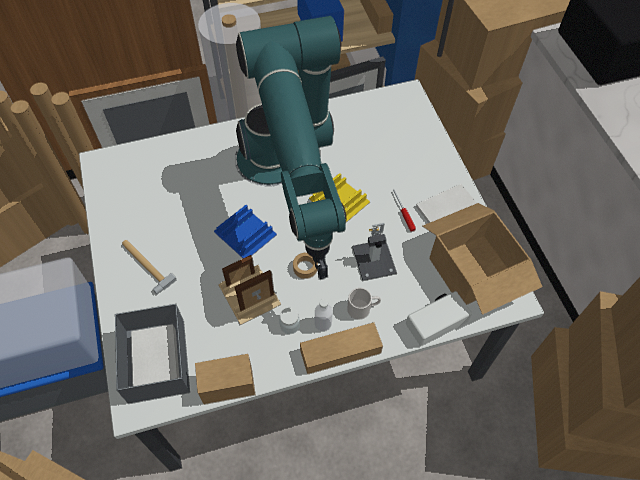

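View pics/b.png

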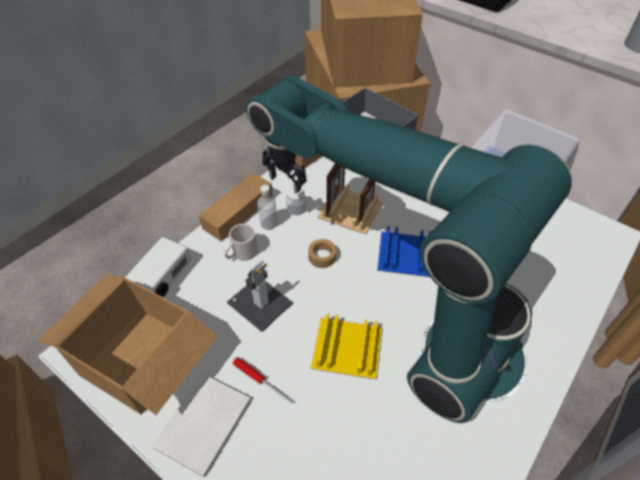

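The scene view shows three racks: plywood at about (250,295), blue at (245,232), and yellow at (345,200). The plywood one holds both frames, the near one at (255,290) and the far one at (240,272). The stand is at (375,255) and the tape roll at (303,265). I'll enlarge the rack and the stand to confirm.

```bash
python3 - <<'E'
import cv2,numpy as np
a=cv2.imread("pics/a.png");b=cv2.imread("pics/b.png")
f=lambda im,x,y,w=100,h=75:cv2.resize(im[y:y+h,x:x+w],(400,300),interpolation=cv2.INTER_CUBIC)
cv2.imwrite("pics/c.png",np.vstack([np.hstack([f(a,200,250),f(a,325,212)]),np.hstack([f(b,305,160),f(b,215,255)])]))
E
```

```text
(no output)
```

View pics/c.png

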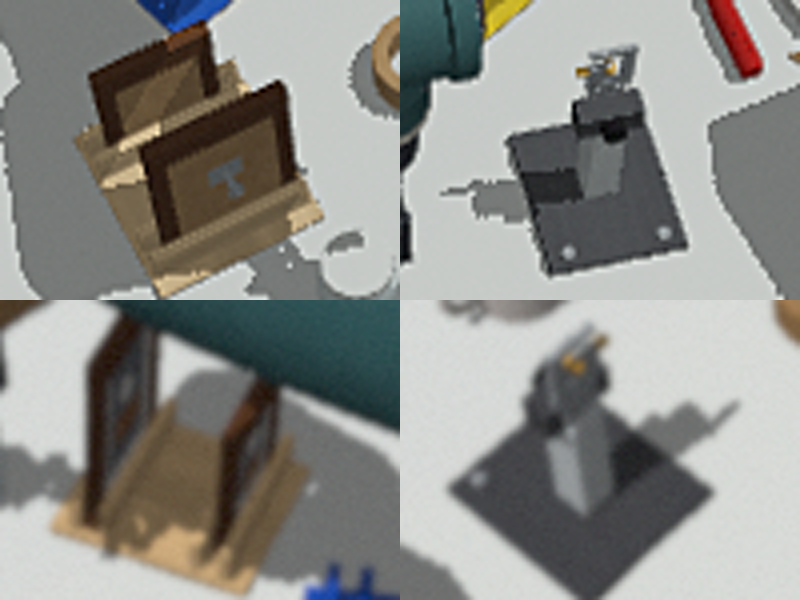

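```bash
cat > h.py <<'E'
import numpy as np,cv2
from workcell import robot, imaging, nets
def bp(c,px,z,cal=None):
    k=cal or imaging.get_calibration(c);f=240/np.tan(np.radians(k["fovy"])/2)
    R=np.array(k["R"]);t=np.array(k["t"]);C=-R.T@t
    u=np.array([(px[0]-k["cx"])/f,(px[1]-k["cy"])/f]);
    if c=="wrist":
        r=np.hypot(*u);d=np.r_[u/r*np.sin(r),np.cos(r)]
    else: d=np.r_[u,1]
    d=R.T@d
    return C+d*(z-C[2])/d[2]
def proj(c,X,cal=None):
    k=cal or imaging.get_calibration(c);f=240/np.tan(np.radians(k["fovy"])/2)
    v=np.array(k["R"])@X+np.array(k["t"])
    if c=="wrist":
        n=np.hypot(v[0],v[1]);th=np.arctan2(n,v[2]);u=v[:2]/n*th
    else:u=v[:2]/v[2]
    return np.array([k["cx"],k["cy"]])+f*u
E
python3 - <<'E'
from h import *
for n,p,z in[("picL",(236.2,288),.2),("picR",(270.7,270.5),.2),("oL",(222.5,268.5),.15),("oR",(251.5,256),.15),("sA",(352,246.2),.01),("sB",(361.5,280.7),.01),("sC",(397,272.7),.01),("rackN",(240.5,324),.01),("rackW",(219,285),.01),("rackE",(281,304),.01)]:
  print(n,np.round(bp("scene",p,z),3))
for n,p,z in[("sL",(327-.0,377),.01)]:pass
for n,p in[("sleft",(215+48/4,255+188/4)),("sright",(215+313/4,255+192/4)),("sfront",(215+190/4,255+303/4))]:print(n,np.round(bp("side",p,.01),3))
k=imaging.get_calibration("wrist");print(k)
E
```

```text
picL [ 0.658 -0.266  0.2  ]
picR [ 0.628 -0.143  0.2  ]
oL [ 0.546 -0.293  0.15 ]
oR [ 0.527 -0.188  0.15 ]
sA [0.509 0.187 0.01 ]
sB [0.657 0.174 0.01 ]
sC [0.662 0.307 0.01 ]
rackN [ 0.697 -0.281  0.01 ]
rackW [ 0.527 -0.32   0.01 ]
rackE [ 0.663 -0.127  0.01 ]
sleft [0.653 0.309 0.01 ]
sright [0.496 0.191 0.01 ]
sfront [0.506 0.316 0.01 ]
{'fovy': 65.70646984690485, 'cx': 316.4628359707238, 'cy': 246.0068938698771, 'R': array([[ 9.99999911e-01, -2.56117621e-04,  3.33809601e-04],
       [-3.47643319e-04, -9.49868735e-01,  3.12648789e-01],
       [ 2.37000440e-04, -3.12648878e-01, -9.49868740e-01]]), 't': array([-0.67574206, -0.04125499,  0.3801411 ])}
```

The upper-left panel shows the near frame (crop top edge (145,152) to (283,82)) with a steel hanger or stud at (228,178). It is the taller of the two and sits in the plywood rack's +x slot, so this is the one to hang. The brass latch shows on the stand's hook plate at (600,70). I'm moving to a wrist view above it.

Emit:
{"method": "arm_command", "body": {"deltas": [{"tx": -0.0435,"ty": -0.0125,"tz": -0.0175},{"tx": -0.0435,"ty": -0.0125,"tz": -0.0175},{"tx": -0.0435,"ty": -0.0125,"tz": -0.0175},{"tx": -0.0435,"ty": -0.0125,"tz": -0.0175},{"tx": -0.0435,"ty": -0.0125,"tz": -0.0175},{"tx": -0.0435,"ty": -0.0125,"tz": -0.0175},{"twist": -6.8},{"twist": -6.8}]}}

```text
invalid input
```

Emit:
{"method": "arm_command", "body": {"deltas": [{"tx": 0},{"tx": 0},{"tx": 0}]}}

```text
invalid input
```

```bash
python3 - <<'E'
from h import *
o=robot.get_obs();print(o["clock"],o["ee_pos"],o["eef_rot"],o["joint_vel"])
k=imaging.get_calibration("wrist");im=imaging.get_image("wrist");cv2.imwrite("pics/d.png",im)
import pickle;pickle.dump(k,open("kd.pkl","wb"))
for t in("picture","other_picture","stud"):
  print(t,[(np.round(d["point"],3).tolist(),round(d["score"],2)) for d in nets.search_frame("wrist",t)][:3])
E
```

```text
1.0 [ 6.75015016e-01 -1.08374397e-05  2.56305006e-01] [[ 2.82710346e-05  1.00000000e+00  3.28268510e-06]
 [ 1.00000000e+00 -2.82710264e-05 -2.48820882e-06]
 [-2.48811602e-06  3.28275544e-06 -1.00000000e+00]] [-8.95861868e-04 -2.83201144e-04 -2.41212191e-05  2.55436627e-03
  1.07350753e-03 -1.11590339e-03]
picture [([0.636, -0.148, 0.082], 0.96)]
other_picture [([0.529, -0.21, 0.152], 0.64)]
stud [([0.635, -0.145, 0.088], 0.68)]
```

View pics/d.png

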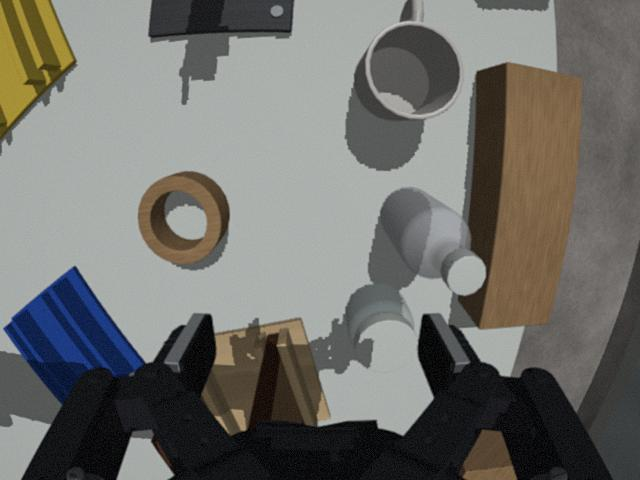

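The wrist view shows the plywood rack at (270,370), partly hidden by the fingers, with the picture's edge at (265,370). The tape roll is at (185,218). The move was refused, probably because each row needs every field, so I'm retrying with all of them.

Emit:
{"method": "arm_command", "body": {"deltas": [{"fingers": 0.085,"tx": -0.047,"ty": -0.0125,"tz": -0.0175,"twist": 0},{"fingers": 0.085,"tx": -0.047,"ty": -0.0125,"tz": -0.0175,"twist": 0},{"fingers": 0.085,"tx": -0.047,"ty": -0.0125,"tz": -0.0175,"twist": 0},{"fingers": 0.085,"tx": -0.047,"ty": -0.0125,"tz": -0.0175,"twist": 0},{"fingers": 0.085,"tx": -0.047,"ty": -0.0125,"tz": -0.0175,"twist": 0},{"fingers": 0.085,"tx": -0.047,"ty": -0.0125,"tz": -0.0175,"twist": 0},{"fingers": 0.085,"tx": 0,"ty": 0,"tz": 0,"twist": -6.8},{"fingers": 0.085,"tx": 0,"ty": 0,"tz": 0,"twist": -6.8}]}}

```text
clock: 2.2
ee_pos: [0.5997, -0.2828, 0.3615]
eef_rot: [[-0.238, 0.971, 0.0], [0.971, 0.238, -0.0], [-0.0, 0.0, -1.0]]
wrist_force: [-0.2, 0.5, -0.4]
width: 0.085
finger_force: 0.0
```

Emit:
{"method": "arm_command", "body": {"deltas": [{"fingers": 0.085,"tx": 0,"ty": 0,"tz": 0,"twist": 0},{"fingers": 0.085,"tx": 0,"ty": 0,"tz": 0,"twist": 0}]}}

```text
clock: 2.45
ee_pos: [0.6001, -0.2819, 0.3613]
eef_rot: [[-0.233, 0.973, -0.0], [0.973, 0.233, -0.0], [-0.0, -0.0, -1.0]]
wrist_force: [-0.5, -0.6, -0.1]
width: 0.0848
finger_force: 0.0
```

```bash
python3 - <<'E'
from h import *
o=robot.get_obs();print(o["clock"],o["ee_pos"],o["eef_rot"],o["joint_vel"])
k=imaging.get_calibration("wrist");im=imaging.get_image("wrist");cv2.imwrite("pics/d.png",im)
import pickle;pickle.dump(k,open("kd.pkl","wb"))
for t in("picture","stud"):
  print(t,[(np.round(d["point"],3).tolist(),round(d["score"],2)) for d in nets.search_frame("wrist",t)][:3])
E
```

```text
2.45 [ 0.60005111 -0.28187494  0.36128378] [[-2.32712346e-01  9.72545609e-01 -4.41167208e-05]
 [ 9.72545610e-01  2.32712345e-01 -1.50968051e-05]
 [-4.41582593e-06 -4.64187361e-05 -9.99999999e-01]] [ 0.00064639 -0.00244199  0.00106315 -0.00073441 -0.00033205 -0.00723222]
picture [([0.639, -0.207, 0.191], 0.72)]
stud [([0.64, -0.204, 0.2], 0.78)]
```

View pics/d.png

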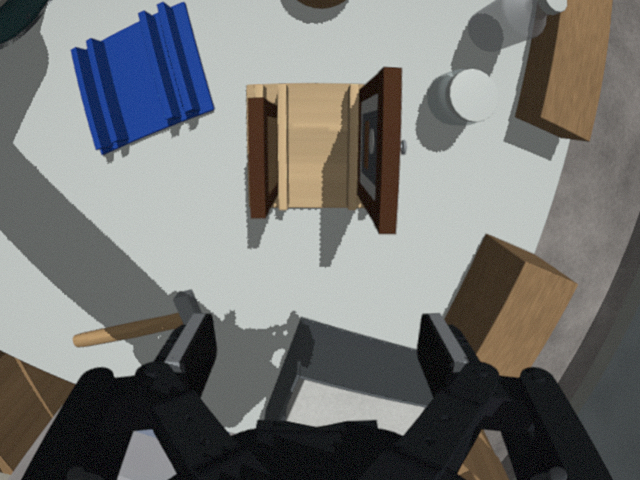

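The wrist view shows the tall picture's top edge running from (393,68) to (388,233). Its stud head pokes out at (403,147) on the +x side. The other picture is at (258,157).

```bash
python3 - <<'E'
from h import *
import pickle;k=pickle.load(open("kd.pkl","rb"))
im=cv2.imread("pics/d.png")
hsv=cv2.cvtColor(im,cv2.COLOR_BGR2HSV)
for r in(75,90,110,190,210,228):
  print(r,[(c,im[r,c].tolist()) for c in range(372,408,3)])
P=[bp("wrist",p,.2,k) for p in[(384.5,68),(402.5,68),(379.5,234),(397.5,234)]]
print(np.round(P,4)); a=(P[0]+P[1])/2;b=(P[2]+P[3])/2
d=a-b;print("len",np.linalg.norm(d),"th",np.linalg.norm(P[0]-P[1]),np.linalg.norm(P[2]-P[3]),"yaw",np.degrees(np.arctan2(-d[0],d[1])),"mid",(a+b)/2)
E
```

```text
75 [(372, [197, 200, 194]), (375, [102, 104, 103]), (378, [13, 19, 30]), (381, [23, 24, 33]), (384, [32, 45, 73]), (387, [25, 42, 72]), (390, [34, 48, 78]), (393, [35, 54, 79]), (396, [34, 54, 81]), (399, [38, 52, 80]), (402, [156, 162, 163]), (405, [196, 200, 194])]
90 [(372, [0, 11, 22]), (375, [0, 0, 14]), (378, [0, 5, 17]), (381, [13, 21, 27]), (384, [43, 54, 78]), (387, [31, 50, 79]), (390, [34, 47, 77]), (393, [34, 51, 76]), (396, [39, 59, 84]), (399, [28, 45, 74]), (402, [174, 179, 174]), (405, [194, 198, 193])]
110 [(372, [69, 71, 69]), (375, [58, 56, 56]), (378, [14, 19, 28]), (381, [12, 11, 23]), (384, [34, 50, 74]), (387, [36, 52, 77]), (390, [34, 50, 78]), (393, [35, 48, 74]), (396, [33, 47, 75]), (399, [33, 47, 77]), (402, [178, 183, 179]), (405, [189, 194, 187])]
190 [(372, [76, 80, 80]), (375, [47, 45, 50]), (378, [0, 0, 21]), (381, [26, 43, 66]), (384, [28, 47, 73]), (387, [33, 46, 75]), (390, [36, 50, 76]), (393, [30, 47, 73]), (396, [22, 36, 69]), (399, [175, 178, 175]), (402, [193, 198, 193]), (405, [192, 199, 192])]
210 [(372, [18, 19, 32]), (375, [19, 22, 33]), (378, [0, 5, 20]), (381, [35, 48, 77]), (384, [30, 44, 73]), (387, [26, 44, 69]), (390, [34, 47, 73]), (393, [31, 48, 74]), (396, [60, 70, 87]), (399, [195, 199, 193]), (402, [196, 200, 195]), (405, [194, 198, 191])]
228 [(372, [197, 202, 195]), (375, [148, 150, 148]), (378, [3, 14, 26]), (381, [24, 43, 68]), (384, [29, 47, 73]), (387, [30, 45, 70]), (390, [38, 52, 76]), (393, [26, 47, 70]), (396, [137, 142, 142]), (399, [197, 201, 192]), (402, [196, 198, 191]), (405, [196, 201, 194])]
[[ 0.6202 -0.1473  0.2   ]
 [ 0.6333 -0.1433  0.2   ]
 [ 0.6496 -0.2727  0.2   ]
 [ 0.6638 -0.2692  0.2   ]]
len 0.12916041090393507 th 0.013772528038975046 0.014633935860106875 yaw 13.399728815880918 mid [ 0.64172809 -0.20812046  0.2       ]
```

Emit:
{"method": "arm_command", "body": {"deltas": [{"fingers": 0.085,"tx": 0.031,"ty": 0.029,"tz": 0.0,"twist": 0},{"fingers": 0.085,"tx": 0.031,"ty": 0.029,"tz": 0.02,"twist": 0},{"fingers": 0.085,"tx": 0,"ty": 0,"tz": 0.05,"twist": 0},{"fingers": 0.085,"tx": 0,"ty": 0,"tz": 0.05,"twist": 0},{"fingers": 0.085,"tx": 0,"ty": 0,"tz": 0.046,"twist": 0},{"fingers": 0.085,"tx": 0,"ty": 0,"tz": 0,"twist": 0},{"fingers": 0.085,"tx": 0,"ty": 0,"tz": 0,"twist": 0}], "force": 80}}

```text
clock: 3.48
ee_pos: [0.6424, -0.2083, 0.1977]
eef_rot: [[-0.235, 0.972, 0.002], [0.972, 0.235, -0.001], [-0.001, 0.002, -1.0]]
wrist_force: [-0.5, 0.3, 0.9]
width: 0.0851
finger_force: 0.0
```

Emit:
{"method": "arm_command", "body": {"deltas": [{"fingers": 0.04,"tx": 0,"ty": 0,"tz": 0,"twist": 0},{"fingers": 0.03,"tx": 0,"ty": 0,"tz": 0,"twist": 0},{"fingers": 0.02,"tx": 0,"ty": 0,"tz": 0,"twist": 0},{"fingers": 0.0,"tx": 0,"ty": 0,"tz": 0,"twist": 0},{"fingers": 0.0,"tx": 0,"ty": 0,"tz": 0,"twist": 0},{"fingers": 0.0,"tx": 0,"ty": 0,"tz": 0,"twist": 0}], "force": 80}}

```text
clock: 4.22
ee_pos: [0.6419, -0.2082, 0.1957]
eef_rot: [[-0.235, 0.972, 0.0], [0.972, 0.235, -0.0], [-0.0, 0.0, -1.0]]
wrist_force: [-0.4, -0.1, 4.3]
width: 0.0129
finger_force: 79.1
```

Emit:
{"method": "arm_command", "body": {"deltas": [{"fingers": 0,"tx": 0,"ty": 0,"tz": -0.015,"twist": 0},{"fingers": 0,"tx": 0,"ty": 0,"tz": -0.03,"twist": 0},{"fingers": 0,"tx": 0,"ty": 0,"tz": -0.05,"twist": 0},{"fingers": 0,"tx": 0,"ty": 0,"tz": -0.05,"twist": 0},{"fingers": 0,"tx": 0,"ty": 0,"tz": -0.04,"twist": 0},{"fingers": 0,"tx": 0,"ty": 0,"tz": -0.02,"twist": 0},{"fingers": 0,"tx": 0,"ty": 0,"tz": 0,"twist": 8.2},{"fingers": 0,"tx": 0,"ty": 0,"tz": 0,"twist": 8.2}]}}

```text
clock: 5.22
ee_pos: [0.6418, -0.2081, 0.3994]
eef_rot: [[0.054, 0.999, -0.001], [0.999, -0.054, 0.001], [0.0, -0.001, -1.0]]
wrist_force: [-0.3, -0.1, -2.2]
width: 0.0128
finger_force: 78.2
```

Emit:
{"method": "arm_command", "body": {"deltas": [{"fingers": 0,"tx": 0.02,"ty": -0.007,"tz": 0,"twist": 0},{"fingers": 0,"tx": 0.04,"ty": -0.014,"tz": 0,"twist": 0},{"fingers": 0,"tx": 0.05,"ty": -0.018,"tz": 0,"twist": 0},{"fingers": 0,"tx": 0.05,"ty": -0.018,"tz": 0,"twist": 0},{"fingers": 0,"tx": 0.05,"ty": -0.018,"tz": 0,"twist": 0},{"fingers": 0,"tx": 0.05,"ty": -0.018,"tz": 0,"twist": 0},{"fingers": 0,"tx": 0.04,"ty": -0.014,"tz": 0,"twist": 0},{"fingers": 0,"tx": 0.022,"ty": -0.007,"tz": 0,"twist": 0}]}}

```text
clock: 6.22
ee_pos: [0.5421, 0.1216, 0.4]
eef_rot: [[0.044, 0.999, -0.0], [0.999, -0.044, 0.0], [0.0, -0.001, -1.0]]
wrist_force: [-0.5, 0.4, -3.3]
width: 0.0125
finger_force: 78.3
```

Emit:
{"method": "arm_command", "body": {"deltas": [{"fingers": 0,"tx": 0,"ty": 0,"tz": 0,"twist": 0},{"fingers": 0,"tx": 0,"ty": 0,"tz": 0,"twist": 0}]}}

```text
clock: 6.48
ee_pos: [0.5434, 0.119, 0.4]
eef_rot: [[0.047, 0.999, -0.0], [0.999, -0.047, -0.0], [-0.0, -0.0, -1.0]]
wrist_force: [0.1, -0.3, -2.0]
width: 0.0129
finger_force: 78.2
```

```bash
python3 - <<'E'
from h import *
o=robot.get_obs();print(o["clock"],o["ee_pos"],o["eef_rot"],o["wrist_force"],o["moment"])
k=imaging.get_calibration("wrist");im=imaging.get_image("wrist");cv2.imwrite("pics/e.png",im)
import pickle;pickle.dump(k,open("ke.pkl","wb"))
E
```

```text
6.475 [0.54337502 0.11903771 0.40004602] [[ 4.72681806e-02  9.98882164e-01 -3.75535016e-04]
 [ 9.98882216e-01 -4.72682488e-02 -1.74838751e-04]
 [-1.92394192e-04 -3.66850939e-04 -9.99999914e-01]] [ 0.11594822 -0.34229892 -1.98800548] [-0.01750865  0.01005372 -0.0278699 ]
```

View pics/e.png

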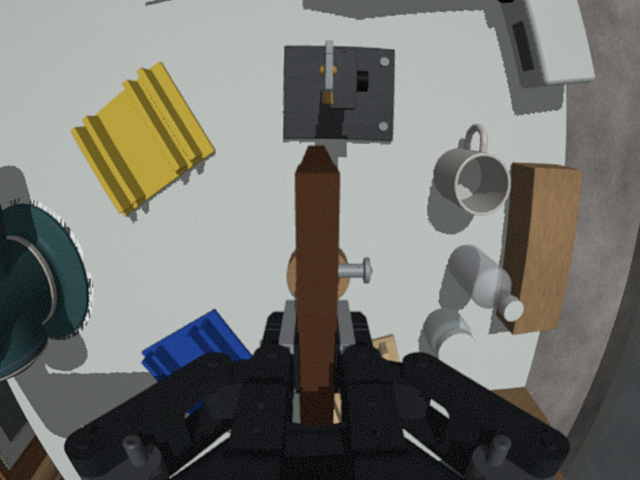

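The wrist view shows the held picture edge-on at (317,260), with its stud pointing right at (355,270). The stand's base has corners near (284,46), (395,49), (393,141) and (282,138), and the hook plate is edge-on at (329,70).

```bash
python3 - <<'E'
from h import *
import pickle;k=pickle.load(open("ke.pkl","rb"))
im=cv2.imread("pics/e.png")
c=cv2.resize(im[25:175,250:430],None,fx=4.4,fy=4,interpolation=cv2.INTER_CUBIC)[:600,:800]
cv2.imwrite("pics/f.png",c)
P=np.array([bp("wrist",p,.01,k) for p in[(284,46),(395,49),(393,141),(282,138)]]);print(np.round(P,4))
g=im[40:150,270:410].astype(int).sum(2)<330
# stud check: expected stud mid point proj
T=np.array([.54338,.11904,.40005]);th=-.0473;X=np.array([np.cos(th),np.sin(th),0])
for s in(.007,.017,.027,.030):print(s,proj("wrist",T+X*s+[0,0,-.0777],k))
E
```

```text
[[0.5099 0.3147 0.01  ]
 [0.6593 0.3066 0.01  ]
 [0.6516 0.1775 0.01  ]
 [0.5007 0.1871 0.01  ]]
0.007 [327.57222667 271.35143745]
0.017 [345.13457956 271.30567696]
0.027 [362.56998379 271.22285102]
0.03 [367.76464481 271.19095039]
```

View pics/f.png

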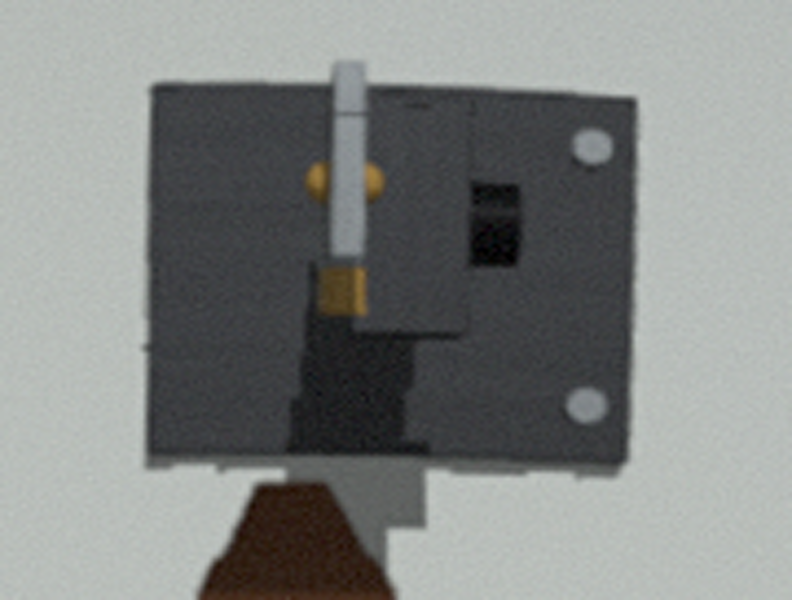

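```bash
python3 - <<'E'
from h import *
import pickle;k=pickle.load(open("ke.pkl","rb"))
th=np.radians(-3.5);X=np.array([np.cos(th),np.sin(th)]);Y=np.array([-X[1],X[0]]);O=np.array([.5604,.2477])
for z in(.202,.211,.220):
  for p in((348,258),(349,114),(349,62)):
    q=bp("wrist",(250+p[0]/4.4,25+p[1]/4),z,k)[:2];print(z,p,np.round(q,4),"local",np.round([(q-O)@X,(q-O)@Y],4))
q=bp("wrist",(250+290/4.4*0+345/4.4,25+182/4),.1845,k)[:2];print("latch",(q-O)@X,(q-O)@Y)
E
```

```text
0.202 (348, 258) [0.5599 0.2306] local [ 0.0005 -0.0171]
0.202 (349, 114) [0.5615 0.2619] local [0.0003 0.0143]
0.202 (349, 62) [0.5621 0.2735] local [0.0001 0.0259]
0.211 (348, 258) [0.5595 0.2297] local [ 0.0002 -0.018 ]
0.211 (349, 114) [0.5611 0.2601] local [-0.      0.0125]
0.211 (349, 62) [0.5617 0.2714] local [-0.0002  0.0237]
0.22 (348, 258) [0.5592 0.2288] local [-0.0001 -0.0189]
0.22 (349, 114) [0.5608 0.2583] local [-0.0003  0.0106]
0.22 (349, 62) [0.5613 0.2693] local [-0.0004  0.0216]
latch 0.000215502035938853 0.00207995993726438
```

Emit:
{"method": "arm_command", "body": {"deltas": [{"fingers": 0,"tx": 0,"ty": 0,"tz": 0,"twist": 0.8},{"fingers": 0,"tx": 0.03,"ty": -0.002,"tz": 0.0,"twist": 0},{"fingers": 0,"tx": 0.04,"ty": -0.003,"tz": 0,"twist": 0},{"fingers": 0,"tx": 0.04,"ty": -0.003,"tz": 0,"twist": 0},{"fingers": 0,"tx": 0.019,"ty": 0,"tz": 0.02,"twist": 0},{"fingers": 0,"tx": 0,"ty": 0,"tz": 0.03,"twist": 0},{"fingers": 0,"tx": 0,"ty": 0,"tz": 0.03,"twist": 0},{"fingers": 0,"tx": 0,"ty": 0,"tz": 0,"twist": 0}]}}

```text
clock: 7.52
ee_pos: [0.5434, 0.2475, 0.317]
eef_rot: [[0.064, 0.998, -0.004], [0.998, -0.064, -0.002], [-0.002, -0.004, -1.0]]
wrist_force: [0.3, -0.4, -2.2]
width: 0.0133
finger_force: 78.3
```

```bash
python3 - <<'E'
from h import *
import pickle;k=pickle.load(open("ke.pkl","rb"))
T=np.array([.54338,.11904,.40005]);th=-.0473;X=np.array([np.cos(th),np.sin(th),0]);Y=np.array([-X[1],X[0],0])
for y in(.03,.06):
  for s in(-.007,.007):print(y,s,proj("wrist",T+X*s+Y*y+[0,0,.0043],k))
im=cv2.imread("pics/e.png").astype(int)
for r in(180,230):
  print(r,[(c,im[r,c].tolist()) for c in list(range(290,302,2))+list(range(332,346,2))])
print([(c,im[270,c].tolist()) for c in range(334,378,2)])
o=robot.get_obs();print(o["ee_pos"],o["eef_rot"],o["wrist_force"],o["moment"])
E
```

```text
0.03 -0.007 [293.35686858 280.65938292]
0.03 0.007 [335.35995774 280.66706325]
0.06 -0.007 [291.54857094 191.25520517]
0.06 0.007 [336.8030401  191.21899449]
180 [(290, [188, 189, 185]), (292, [190, 194, 188]), (294, [142, 149, 148]), (296, [36, 47, 75]), (298, [26, 44, 66]), (300, [25, 42, 69]), (332, [32, 48, 70]), (334, [36, 46, 72]), (336, [33, 48, 71]), (338, [35, 49, 70]), (340, [139, 143, 143]), (342, [192, 193, 190]), (344, [187, 190, 184])]
230 [(290, [186, 188, 185]), (292, [189, 190, 185]), (294, [183, 185, 181]), (296, [61, 68, 86]), (298, [30, 43, 69]), (300, [36, 49, 72]), (332, [34, 47, 71]), (334, [30, 43, 69]), (336, [27, 49, 71]), (338, [69, 73, 90]), (340, [185, 191, 184]), (342, [187, 191, 185]), (344, [188, 190, 189])]
[(334, [35, 49, 72]), (336, [24, 44, 68]), (338, [132, 130, 128]), (340, [175, 171, 166]), (342, [175, 172, 164]), (344, [175, 170, 166]), (346, [176, 170, 164]), (348, [170, 167, 160]), (350, [173, 169, 163]), (352, [174, 172, 163]), (354, [175, 171, 165]), (356, [170, 167, 160]), (358, [170, 165, 160]), (360, [172, 171, 161]), (362, [168, 163, 156]), (364, [82, 80, 76]), (366, [147, 142, 138]), (368, [157, 156, 149]), (370, [138, 136, 131]), (372, [150, 153, 145]), (374, [186, 193, 187]), (376, [187, 190, 184])]
[0.54339017 0.24747004 0.31704514] [[ 0.06359426  0.99796637 -0.00434762]
 [ 0.99797334 -0.06360324 -0.00195871]
 [-0.00223125 -0.00421425 -0.99998863]] [ 0.31020633 -0.36706175 -2.22741441] [ 0.00472584 -0.03962393 -0.0084269 ]
```

Emit:
{"method": "arm_command", "body": {"deltas": [{"fingers": 0,"tx": 0,"ty": -0.001,"tz": 0.006,"twist": 0},{"fingers": 0,"tx": 0,"ty": 0,"tz": 0.005,"twist": 0},{"fingers": 0,"tx": 0,"ty": 0,"tz": 0,"twist": 0},{"fingers": 0,"tx": 0,"ty": 0,"tz": 0,"twist": 0}]}}

```text
clock: 8.02
ee_pos: [0.5429, 0.2484, 0.3097]
eef_rot: [[0.063, 0.998, 0.0], [0.998, -0.063, 0.0], [0.0, 0.0, -1.0]]
wrist_force: [-0.3, 0.1, -2.1]
width: 0.0126
finger_force: 78.4
```

Emit:
{"method": "arm_command", "body": {"deltas": [{"fingers": 0,"tx": 0,"ty": 0,"tz": 0.001,"twist": 0},{"fingers": 0,"tx": 0,"ty": 0,"tz": 0.001,"twist": 0}]}}

```text
clock: 8.28
ee_pos: [0.5428, 0.2484, 0.3074]
eef_rot: [[0.063, 0.998, 0.0], [0.998, -0.063, 0.0], [0.0, 0.0, -1.0]]
wrist_force: [-0.6, 0.2, -2.5]
width: 0.0128
finger_force: 78.4
```

Emit:
{"method": "arm_command", "body": {"deltas": [{"fingers": 0,"tx": 0,"ty": 0,"tz": 0.002,"twist": 0},{"fingers": 0,"tx": 0,"ty": 0,"tz": 0.0015,"twist": 0},{"fingers": 0,"tx": 0,"ty": 0,"tz": 0.001,"twist": 0},{"fingers": 0,"tx": 0,"ty": 0,"tz": 0,"twist": 0}]}}

```text
clock: 8.78
ee_pos: [0.5428, 0.2484, 0.3027]
eef_rot: [[0.063, 0.998, -0.0], [0.998, -0.063, -0.0], [-0.0, -0.0, -1.0]]
wrist_force: [-0.1, -0.1, -2.2]
width: 0.0132
finger_force: 78.4
```

Emit:
{"method": "arm_command", "body": {"deltas": [{"fingers": 0,"tx": 0,"ty": 0,"tz": 0.0008,"twist": 0},{"fingers": 0,"tx": 0,"ty": 0,"tz": 0.0008,"twist": 0}]}}

```text
clock: 9.02
ee_pos: [0.5428, 0.2484, 0.3012]
eef_rot: [[0.063, 0.998, 0.0], [0.998, -0.063, 0.0], [0.0, 0.0, -1.0]]
wrist_force: [-0.4, -0.4, -2.5]
width: 0.0124
finger_force: 78.4
```

Emit:
{"method": "arm_command", "body": {"deltas": [{"fingers": 0,"tx": 0,"ty": 0,"tz": 0.0008,"twist": 0},{"fingers": 0,"tx": 0,"ty": 0,"tz": 0.0008,"twist": 0}]}}

```text
clock: 9.28
ee_pos: [0.5428, 0.2484, 0.2996]
eef_rot: [[0.063, 0.998, 0.0], [0.998, -0.063, 0.0], [0.0, 0.0, -1.0]]
wrist_force: [-0.3, -0.2, -1.6]
width: 0.0126
finger_force: 78.4
```

Emit:
{"method": "arm_command", "body": {"deltas": [{"fingers": 0,"tx": 0,"ty": 0,"tz": 0.0008,"twist": 0},{"fingers": 0,"tx": 0,"ty": 0,"tz": 0.0008,"twist": 0}]}}

```text
clock: 9.52
ee_pos: [0.5428, 0.2484, 0.2979]
eef_rot: [[0.063, 0.998, -0.0], [0.998, -0.063, 0.0], [0.0, -0.0, -1.0]]
wrist_force: [0.3, -0.6, -2.7]
width: 0.0127
finger_force: 78.4
```

Emit:
{"method": "arm_command", "body": {"deltas": [{"fingers": 0,"tx": 0,"ty": 0,"tz": 0.0008,"twist": 0},{"fingers": 0,"tx": 0,"ty": 0,"tz": 0.0008,"twist": 0}]}}

```text
clock: 9.78
ee_pos: [0.5428, 0.2484, 0.2964]
eef_rot: [[0.063, 0.998, 0.0], [0.998, -0.063, -0.0], [-0.0, 0.0, -1.0]]
wrist_force: [-0.1, -0.1, -2.2]
width: 0.0128
finger_force: 78.4
```

Emit:
{"method": "arm_command", "body": {"deltas": [{"fingers": 0,"tx": 0,"ty": 0,"tz": 0.0008,"twist": 0},{"fingers": 0,"tx": 0,"ty": 0,"tz": 0.0008,"twist": 0}]}}

```text
clock: 10.02
ee_pos: [0.5428, 0.2484, 0.2947]
eef_rot: [[0.063, 0.998, -0.0], [0.998, -0.063, -0.0], [-0.0, -0.0, -1.0]]
wrist_force: [0.4, 0.1, -1.9]
width: 0.0128
finger_force: 78.4
```

Emit:
{"method": "arm_command", "body": {"deltas": [{"fingers": 0,"tx": 0,"ty": 0,"tz": 0.0008,"twist": 0},{"fingers": 0,"tx": 0,"ty": 0,"tz": 0.0008,"twist": 0}]}}

```text
clock: 10.28
ee_pos: [0.5428, 0.2484, 0.2931]
eef_rot: [[0.063, 0.998, -0.0], [0.998, -0.063, -0.0], [-0.0, -0.0, -1.0]]
wrist_force: [0.3, 0.8, -2.6]
width: 0.0127
finger_force: 78.4
```

Emit:
{"method": "arm_command", "body": {"deltas": [{"fingers": 0,"tx": 0,"ty": 0,"tz": 0.0008,"twist": 0},{"fingers": 0,"tx": 0,"ty": 0,"tz": 0.0008,"twist": 0}]}}

```text
clock: 10.52
ee_pos: [0.5428, 0.2484, 0.2923]
eef_rot: [[0.063, 0.998, 0.001], [0.998, -0.063, 0.0], [0.0, 0.001, -1.0]]
wrist_force: [-1.5, -0.7, 7.1]
width: 0.0129
finger_force: 79.6
```

Contact: the stud touched the plate's top edge with the TCP at z ≈ 0.2925. That puts the mouth centre at TCP z ≈ 0.2745 and home at ≈ 0.2475.

Emit:
{"method": "arm_command", "body": {"deltas": [{"fingers": 0,"tx": 0,"ty": 0,"tz": -0.004,"twist": 0},{"fingers": 0,"tx": -0.008,"ty": 0,"tz": 0,"twist": 0},{"fingers": 0,"tx": -0.016,"ty": 0,"tz": 0,"twist": 0},{"fingers": 0,"tx": -0.01,"ty": 0,"tz": 0,"twist": 0},{"fingers": 0,"tx": 0,"ty": 0,"tz": 0,"twist": 0},{"fingers": 0,"tx": 0,"ty": 0,"tz": 0.007,"twist": 0},{"fingers": 0,"tx": 0,"ty": 0,"tz": 0.007,"twist": 0},{"fingers": 0,"tx": 0,"ty": 0,"tz": 0.007,"twist": 0}]}}

```text
clock: 11.52
ee_pos: [0.5405, 0.2147, 0.2737]
eef_rot: [[0.062, 0.998, -0.001], [0.998, -0.062, -0.0], [-0.0, -0.001, -1.0]]
wrist_force: [-0.0, 0.5, -2.0]
width: 0.0124
finger_force: 78.5
```

Emit:
{"method": "arm_command", "body": {"deltas": [{"fingers": 0,"tx": 0,"ty": 0,"tz": 0,"twist": 0},{"fingers": 0,"tx": 0,"ty": 0,"tz": 0,"twist": 0}]}}

```text
clock: 11.78
ee_pos: [0.5407, 0.2145, 0.2747]
eef_rot: [[0.063, 0.998, 0.0], [0.998, -0.063, 0.0], [0.0, 0.0, -1.0]]
wrist_force: [0.2, 0.8, -2.8]
width: 0.0131
finger_force: 78.3
```

```bash
python3 - <<'E'
from h import *
o=robot.get_obs();print(o["clock"],o["ee_pos"],o["wrist_force"],o["moment"])
im=imaging.get_image("wrist");s=imaging.get_image("side")
cv2.imwrite("pics/g.png",np.hstack([im[90:390,170:470],cv2.resize(s[245:320,205:305],(400,300),interpolation=cv2.INTER_CUBIC)]))
E
```

```text
11.775 [0.54067119 0.21453574 0.27470982] [ 0.19032302  0.77850708 -2.82784649] [ 0.01838822 -0.01917556  0.00599456]
```

View pics/g.png

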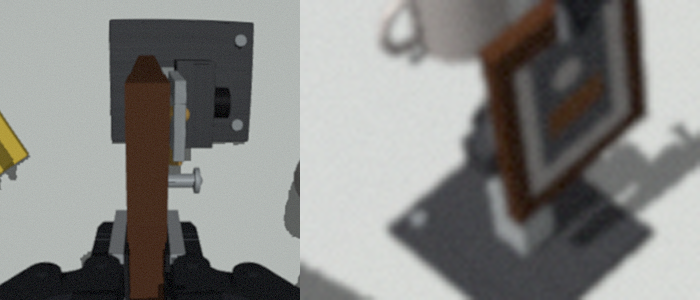

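The left panel (wrist) shows the stud at (185,180), level with and just short of the plate's open end at (182,155). The plate is centred between the frame's back and the stud head. Going in sideways.

Emit:
{"method": "arm_command", "body": {"deltas": [{"fingers": 0,"tx": 0.005,"ty": 0,"tz": 0,"twist": 0},{"fingers": 0,"tx": 0.005,"ty": 0,"tz": 0,"twist": 0},{"fingers": 0,"tx": 0.005,"ty": 0,"tz": 0,"twist": 0},{"fingers": 0,"tx": 0.003,"ty": 0,"tz": 0,"twist": 0},{"fingers": 0,"tx": 0.002,"ty": 0,"tz": 0,"twist": 0}]}}

```text
clock: 12.5
ee_pos: [0.5419, 0.2347, 0.2746]
eef_rot: [[0.063, 0.998, -0.0], [0.998, -0.063, -0.0], [-0.0, -0.0, -1.0]]
wrist_force: [-0.4, -0.1, -2.3]
width: 0.0126
finger_force: 78.4
```

Emit:
{"method": "arm_command", "body": {"deltas": [{"fingers": 0,"tx": 0.004,"ty": 0,"tz": 0,"twist": 0},{"fingers": 0,"tx": 0.004,"ty": 0,"tz": 0,"twist": 0},{"fingers": 0,"tx": 0.004,"ty": 0,"tz": 0,"twist": 0},{"fingers": 0,"tx": 0.003,"ty": 0,"tz": 0,"twist": 0},{"fingers": 0,"tx": 0.001,"ty": 0,"tz": 0,"twist": 0},{"fingers": 0,"tx": 0,"ty": 0,"tz": 0,"twist": 0}]}}

```text
clock: 13.25
ee_pos: [0.5429, 0.2504, 0.2746]
eef_rot: [[0.063, 0.998, -0.0], [0.998, -0.063, -0.0], [-0.0, -0.0, -1.0]]
wrist_force: [-0.1, -0.4, -1.8]
width: 0.0128
finger_force: 78.4
```

Emit:
{"method": "arm_command", "body": {"deltas": [{"fingers": 0,"tx": 0.0008,"ty": 0,"tz": 0,"twist": 0},{"fingers": 0,"tx": 0.0008,"ty": 0,"tz": 0,"twist": 0}]}}

```text
clock: 13.5
ee_pos: [0.543, 0.252, 0.2746]
eef_rot: [[0.063, 0.998, 0.0], [0.998, -0.063, -0.0], [-0.0, 0.0, -1.0]]
wrist_force: [-0.0, 0.3, -3.0]
width: 0.0125
finger_force: 78.4
```

Emit:
{"method": "arm_command", "body": {"deltas": [{"fingers": 0,"tx": 0.0008,"ty": 0,"tz": 0,"twist": 0},{"fingers": 0,"tx": 0.0008,"ty": 0,"tz": 0,"twist": 0}]}}

```text
clock: 13.75
ee_pos: [0.5431, 0.2536, 0.2746]
eef_rot: [[0.063, 0.998, 0.0], [0.998, -0.063, -0.0], [-0.0, 0.0, -1.0]]
wrist_force: [-0.2, -0.2, -3.1]
width: 0.0126
finger_force: 78.4
```

Emit:
{"method": "arm_command", "body": {"deltas": [{"fingers": 0,"tx": 0.0008,"ty": 0,"tz": 0,"twist": 0},{"fingers": 0,"tx": 0.0008,"ty": 0,"tz": 0,"twist": 0}]}}

```text
clock: 14.0
ee_pos: [0.5432, 0.2552, 0.2746]
eef_rot: [[0.063, 0.998, 0.0], [0.998, -0.063, 0.0], [0.0, 0.0, -1.0]]
wrist_force: [-1.1, 0.5, -1.6]
width: 0.0129
finger_force: 78.4
```

Emit:
{"method": "arm_command", "body": {"deltas": [{"fingers": 0,"tx": 0.0007,"ty": 0,"tz": 0,"twist": 0},{"fingers": 0,"tx": 0.0007,"ty": 0,"tz": 0,"twist": 0}]}}

```text
clock: 14.25
ee_pos: [0.5433, 0.2566, 0.2746]
eef_rot: [[0.063, 0.998, 0.0], [0.998, -0.063, -0.0], [-0.0, 0.0, -1.0]]
wrist_force: [0.4, -1.0, -2.4]
width: 0.0125
finger_force: 78.4
```

Emit:
{"method": "arm_command", "body": {"deltas": [{"fingers": 0,"tx": 0.0007,"ty": 0,"tz": 0,"twist": 0},{"fingers": 0,"tx": 0.0007,"ty": 0,"tz": 0,"twist": 0}]}}

```text
clock: 14.5
ee_pos: [0.5434, 0.2575, 0.2746]
eef_rot: [[0.063, 0.998, -0.0], [0.998, -0.063, -0.001], [-0.001, -0.0, -1.0]]
wrist_force: [-0.7, -7.8, -1.2]
width: 0.0125
finger_force: 78.6
```

Far wall contact at 7.5 N. I'm easing off slightly and starting down the wall.

Emit:
{"method": "arm_command", "body": {"deltas": [{"fingers": 0,"tx": -0.0004,"ty": 0,"tz": 0.001,"twist": 0},{"fingers": 0,"tx": 0,"ty": 0,"tz": 0.0015,"twist": 0},{"fingers": 0,"tx": 0,"ty": 0,"tz": 0.0015,"twist": 0},{"fingers": 0,"tx": 0,"ty": 0,"tz": 0.001,"twist": 0},{"fingers": 0,"tx": 0,"ty": 0,"tz": 0,"twist": 0}]}}

```text
clock: 15.12
ee_pos: [0.5435, 0.2572, 0.2697]
eef_rot: [[0.063, 0.998, 0.0], [0.998, -0.063, -0.001], [-0.001, 0.0, -1.0]]
wrist_force: [-0.5, -5.4, 0.1]
width: 0.0125
finger_force: 78.8
```

Emit:
{"method": "arm_command", "body": {"deltas": [{"fingers": 0,"tx": 0,"ty": 0,"tz": 0.0006,"twist": 0},{"fingers": 0,"tx": 0,"ty": 0,"tz": 0.0006,"twist": 0}]}}

```text
clock: 15.38
ee_pos: [0.5435, 0.2572, 0.2687]
eef_rot: [[0.063, 0.998, 0.001], [0.998, -0.063, -0.001], [-0.001, 0.001, -1.0]]
wrist_force: [-0.4, -5.2, 1.6]
width: 0.0129
finger_force: 79.0
```

Emit:
{"method": "arm_command", "body": {"deltas": [{"fingers": 0,"tx": -0.0003,"ty": 0,"tz": 0.0006,"twist": 0},{"fingers": 0,"tx": 0,"ty": 0,"tz": 0.0006,"twist": 0}]}}

```text
clock: 15.62
ee_pos: [0.5435, 0.2572, 0.2678]
eef_rot: [[0.063, 0.998, 0.001], [0.998, -0.063, 0.0], [0.0, 0.001, -1.0]]
wrist_force: [-0.0, -5.2, 5.5]
width: 0.013
finger_force: 79.7
```

Emit:
{"method": "arm_command", "body": {"deltas": [{"fingers": 0,"tx": 0,"ty": 0,"tz": 0.0006,"twist": 0},{"fingers": 0,"tx": 0,"ty": 0,"tz": 0.0006,"twist": 0}]}}

```text
clock: 15.88
ee_pos: [0.5435, 0.2573, 0.2673]
eef_rot: [[0.063, 0.998, 0.002], [0.998, -0.063, 0.0], [0.001, 0.002, -1.0]]
wrist_force: [-3.1, -5.5, 11.6]
width: 0.0125
finger_force: 80.6
```

Emit:
{"method": "arm_command", "body": {"deltas": [{"fingers": 0,"tx": -0.0003,"ty": 0,"tz": 0.0003,"twist": 0},{"fingers": 0,"tx": 0,"ty": 0,"tz": 0,"twist": 0}]}}

```text
clock: 16.12
ee_pos: [0.5435, 0.2571, 0.2673]
eef_rot: [[0.063, 0.998, 0.002], [0.998, -0.063, 0.001], [0.001, 0.002, -1.0]]
wrist_force: [-2.0, -3.8, 11.3]
width: 0.0131
finger_force: 80.5
```

Emit:
{"method": "arm_command", "body": {"deltas": [{"fingers": 0,"tx": -0.0002,"ty": 0,"tz": 0.0003,"twist": 0},{"fingers": 0,"tx": 0,"ty": 0,"tz": 0.0,"twist": 0}]}}

```text
clock: 16.38
ee_pos: [0.5435, 0.257, 0.2672]
eef_rot: [[0.063, 0.998, 0.002], [0.998, -0.063, 0.001], [0.001, 0.002, -1.0]]
wrist_force: [-2.7, -4.2, 12.9]
width: 0.0124
finger_force: 80.7
```

Emit:
{"method": "arm_command", "body": {"deltas": [{"fingers": 0,"tx": -0.0001,"ty": 0,"tz": 0.0003,"twist": 0},{"fingers": 0,"tx": 0,"ty": 0,"tz": 0.0,"twist": 0}]}}

```text
clock: 16.62
ee_pos: [0.5436, 0.257, 0.267]
eef_rot: [[0.063, 0.998, 0.002], [0.998, -0.063, 0.001], [0.002, 0.002, -1.0]]
wrist_force: [-2.6, -2.8, 11.9]
width: 0.013
finger_force: 80.8
```

Emit:
{"method": "arm_command", "body": {"deltas": [{"fingers": 0,"tx": 0,"ty": 0,"tz": 0.0003,"twist": 0},{"fingers": 0,"tx": 0,"ty": 0,"tz": 0.0002,"twist": 0}]}}

```text
clock: 16.88
ee_pos: [0.5436, 0.257, 0.2669]
eef_rot: [[0.063, 0.998, 0.003], [0.998, -0.063, 0.002], [0.002, 0.003, -1.0]]
wrist_force: [-4.2, -2.9, 16.4]
width: 0.0129
finger_force: 81.3
```

Emit:
{"method": "arm_command", "body": {"deltas": [{"fingers": 0,"tx": -0.0003,"ty": 0,"tz": 0,"twist": 0},{"fingers": 0,"tx": 0,"ty": 0,"tz": 0.0,"twist": 0},{"fingers": 0,"tx": 0,"ty": 0,"tz": 0.0,"twist": 0}]}}

```text
clock: 17.25
ee_pos: [0.5435, 0.2569, 0.2669]
eef_rot: [[0.062, 0.998, 0.003], [0.998, -0.062, 0.002], [0.002, 0.003, -1.0]]
wrist_force: [-3.0, -2.4, 16.1]
width: 0.0126
finger_force: 81.1
```

```bash
python3 - <<'E'
from h import *
o=robot.get_obs();print(o["clock"],o["ee_pos"],o["wrist_force"],o["moment"])
k=imaging.get_calibration("wrist");im=imaging.get_image("wrist");s=imaging.get_image("side");a=imaging.get_image("scene")
f=lambda i,x,y,w,h:cv2.resize(i[y:y+h,x:x+w],(400,300),interpolation=cv2.INTER_CUBIC)
cv2.imwrite("pics/i.png",np.hstack([f(im,260,120,150,112),f(a,340,215,60,45)]))
E
```

```text
17.25 [0.54354895 0.25685898 0.26687757] [-2.97100155 -2.35327385 16.14774711] [-0.50212212  0.44627977  0.01092193]
```

View pics/i.png

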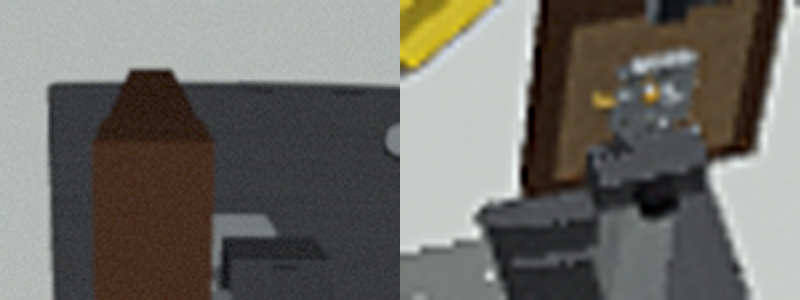

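The right panel (scene) shows the picture in front of the hook plate at (655,90), with the brass latch beside the stud at (650,95). It's pressing on the latch at 16 N. I'll relieve the sideways loads, which add friction, before pressing on.

Emit:
{"method": "arm_command", "body": {"deltas": [{"fingers": 0,"tx": 0,"ty": 0,"tz": -0.0008,"twist": 0},{"fingers": 0,"tx": -0.0005,"ty": -0.0003,"tz": 0.0,"twist": 0},{"fingers": 0,"tx": 0,"ty": 0,"tz": 0.0,"twist": 0}]}}

```text
clock: 17.77
ee_pos: [0.5433, 0.2566, 0.267]
eef_rot: [[0.062, 0.998, 0.003], [0.998, -0.062, 0.002], [0.002, 0.003, -1.0]]
wrist_force: [0.2, 0.6, 9.4]
width: 0.0131
finger_force: 80.2
```

Emit:
{"method": "arm_command", "body": {"deltas": [{"fingers": 0,"tx": 0,"ty": 0,"tz": 0.0003,"twist": 0},{"fingers": 0,"tx": 0,"ty": 0,"tz": 0.0003,"twist": 0},{"fingers": 0,"tx": 0,"ty": 0,"tz": 0.0,"twist": 0}]}}

```text
clock: 18.15
ee_pos: [0.5434, 0.2566, 0.2669]
eef_rot: [[0.062, 0.998, 0.003], [0.998, -0.062, 0.002], [0.003, 0.003, -1.0]]
wrist_force: [-0.6, -0.4, 14.2]
width: 0.013
finger_force: 80.8
```

Emit:
{"method": "arm_command", "body": {"deltas": [{"fingers": 0,"tx": -0.0004,"ty": 0,"tz": 0.0,"twist": 0},{"fingers": 0,"tx": 0,"ty": 0,"tz": 0.0001,"twist": 0},{"fingers": 0,"tx": 0,"ty": 0,"tz": 0.0,"twist": 0}]}}

```text
clock: 18.52
ee_pos: [0.5434, 0.2564, 0.2669]
eef_rot: [[0.062, 0.998, 0.003], [0.998, -0.062, 0.003], [0.003, 0.003, -1.0]]
wrist_force: [-1.3, 1.2, 13.6]
width: 0.0124
finger_force: 80.8
```

Emit:
{"method": "arm_command", "body": {"deltas": [{"fingers": 0,"tx": 0,"ty": 0,"tz": 0.0002,"twist": 0},{"fingers": 0,"tx": 0,"ty": 0,"tz": 0.0001,"twist": 0},{"fingers": 0,"tx": 0,"ty": 0,"tz": 0.0,"twist": 0}]}}

```text
clock: 18.9
ee_pos: [0.5434, 0.2564, 0.2668]
eef_rot: [[0.062, 0.998, 0.003], [0.998, -0.062, 0.003], [0.003, 0.003, -1.0]]
wrist_force: [-1.7, 1.1, 14.6]
width: 0.0129
finger_force: 81.1
```

```bash
python3 - <<'E'
from h import *
o=robot.get_obs();print(o["clock"],o["ee_pos"],o["wrist_force"],o["moment"])
print(o["eef_rot"])
E
```

```text
18.9 [0.54335708 0.25638222 0.26678666] [-1.6792259   1.13536959 14.60366204] [0.29822496 0.0112856  0.02328891]
[[ 0.06220472  0.99805734  0.00348234]
 [ 0.99805864 -0.06221483  0.00287358]
 [ 0.00308465  0.00329683 -0.99998981]]
```

Emit:
{"method": "arm_command", "body": {"deltas": [{"fingers": 0,"tx": 0.0003,"ty": -0.0001,"tz": 0.0001,"twist": 0},{"fingers": 0,"tx": 0,"ty": 0,"tz": 0.0001,"twist": 0},{"fingers": 0,"tx": 0,"ty": 0,"tz": 0.0,"twist": 0}]}}

```text
clock: 19.27
ee_pos: [0.5433, 0.2566, 0.2668]
eef_rot: [[0.062, 0.998, 0.004], [0.998, -0.062, 0.003], [0.003, 0.004, -1.0]]
wrist_force: [-2.2, 1.2, 16.1]
width: 0.013
finger_force: 81.3
```

Emit:
{"method": "arm_command", "body": {"deltas": [{"fingers": 0,"tx": 0,"ty": 0,"tz": 0.0001,"twist": 0},{"fingers": 0,"tx": 0,"ty": 0,"tz": 0.0,"twist": 0}]}}

```text
clock: 19.52
ee_pos: [0.5433, 0.2566, 0.2667]
eef_rot: [[0.062, 0.998, 0.004], [0.998, -0.062, 0.003], [0.003, 0.004, -1.0]]
wrist_force: [-2.2, -0.1, 16.9]
width: 0.013
finger_force: 81.4
```

Pressing straight down is sticking on friction. I'll ease off to about 13 N and slide the stud slightly along its own axis, well inside the clearance, so the friction turns away from vertical.

Emit:
{"method": "arm_command", "body": {"deltas": [{"fingers": 0,"tx": 0,"ty": 0,"tz": -0.0005,"twist": 0},{"fingers": 0,"tx": 0,"ty": -0.0005,"tz": 0.0,"twist": 0},{"fingers": 0,"tx": 0,"ty": -0.0007,"tz": 0.0,"twist": 0},{"fingers": 0,"tx": 0,"ty": 0,"tz": 0.0,"twist": 0}]}}

```text
clock: 20.02
ee_pos: [0.5426, 0.2566, 0.2668]
eef_rot: [[0.062, 0.998, 0.005], [0.998, -0.062, 0.003], [0.003, 0.005, -1.0]]
wrist_force: [5.0, 0.8, 12.2]
width: 0.013
finger_force: 80.5
```

Emit:
{"method": "arm_command", "body": {"deltas": [{"fingers": 0,"tx": 0,"ty": 0.0006,"tz": 0.0,"twist": 0},{"fingers": 0,"tx": 0,"ty": 0.0008,"tz": 0.0,"twist": 0},{"fingers": 0,"tx": 0,"ty": 0,"tz": 0.0,"twist": 0}]}}

```text
clock: 20.4
ee_pos: [0.5434, 0.2566, 0.2668]
eef_rot: [[0.062, 0.998, 0.003], [0.998, -0.062, 0.003], [0.003, 0.003, -1.0]]
wrist_force: [-1.4, 0.1, 14.3]
width: 0.013
finger_force: 81.0
```

```bash
python3 - <<'E'
from h import *
o=robot.get_obs();print(o["clock"],o["ee_pos"],o["wrist_force"],o["moment"])
E
```

```text
20.4 [0.54340826 0.25656326 0.26678631] [-1.39794946  0.0950899  14.34573698] [0.0635195  0.19360901 0.01242086]
```

Emit:
{"method": "arm_command", "body": {"deltas": [{"fingers": 0,"tx": 0,"ty": 0,"tz": -0.002,"twist": 0},{"fingers": 0,"tx": 0,"ty": 0,"tz": -0.002,"twist": 0},{"fingers": 0,"tx": 0,"ty": 0,"tz": -0.001,"twist": 0},{"fingers": 0,"tx": 0,"ty": 0,"tz": 0.0,"twist": 0},{"fingers": 0,"tx": 0,"ty": 0,"tz": 0.0,"twist": 0}]}}

```text
clock: 21.02
ee_pos: [0.543, 0.2557, 0.2694]
eef_rot: [[0.063, 0.998, -0.0], [0.998, -0.063, -0.0], [-0.0, -0.0, -1.0]]
wrist_force: [-1.1, -0.7, -2.8]
width: 0.0126
finger_force: 78.5
```

```bash
python3 - <<'E'
from h import *
o=robot.get_obs();print(o["clock"],o["ee_pos"],o["wrist_force"],o["moment"]);print(o["eef_rot"])
k=imaging.get_calibration("wrist");im=imaging.get_image("wrist")
cv2.imwrite("pics/j.png",cv2.resize(im[100:400,180:480],(600,600),interpolation=cv2.INTER_CUBIC))
T=o["ee_pos"];R=o["eef_rot"]
for y in(.03,.06,.065):
  for s in(-.007,.007):print(y,s,proj("wrist",T+R@[y,s,-.0043],k))
for r in(180,230,280):
  g=im[r,280:360].astype(int).sum(1);print(r,[(280+i,int(v)) for i,v in enumerate(g) if 11<=i<=19 or 54<=i<=62])
E
```

```text
21.025 [0.54296862 0.25569951 0.26937121] [-1.06812149 -0.66546441 -2.75173655] [-0.06458223 -0.00423068  0.03294265]
[[ 6.28382525e-02  9.98023607e-01 -4.84121691e-04]
 [ 9.98023695e-01 -6.28383597e-02 -2.09529878e-04]
 [-2.39537177e-04 -4.69998428e-04 -9.99999861e-01]]
0.03 -0.007 [293.36794935 280.69736327]
0.03 0.007 [335.37437941 280.69734318]
0.06 -0.007 [291.55649474 191.2831644 ]
0.06 0.007 [336.81347674 191.24233119]
0.065 -0.007 [291.33036744 175.30921321]
0.065 0.007 [336.99073571 175.26025037]
180 [(291, 186), (292, 167), (293, 173), (294, 169), (295, 127), (296, 144), (297, 139), (298, 136), (299, 148), (334, 123), (335, 148), (336, 146), (337, 146), (338, 138), (339, 157), (340, 163), (341, 169), (342, 175)]
230 [(291, 189), (292, 177), (293, 164), (294, 167), (295, 152), (296, 148), (297, 140), (298, 139), (299, 143), (334, 137), (335, 152), (336, 149), (337, 127), (338, 166), (339, 214), (340, 262), (341, 280), (342, 277)]
280 [(291, 546), (292, 553), (293, 548), (294, 542), (295, 456), (296, 300), (297, 175), (298, 134), (299, 143), (334, 141), (335, 136), (336, 154), (337, 156), (338, 170), (339, 174), (340, 195), (341, 200), (342, 169)]
```

View pics/j.png

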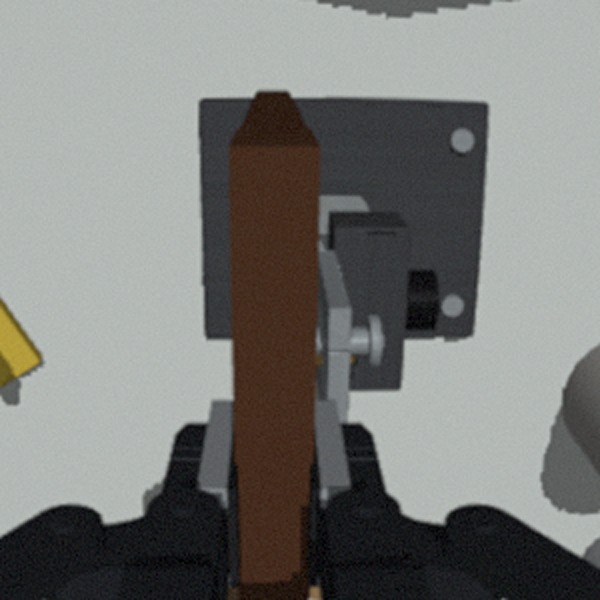

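The image shows the stud at (360,340) passing under the plate's roof, with the plate midway between the frame's back at (318,340) and the stud's head at (375,340). Nothing is jammed. The stiff hysteresis points to high friction, so I'll press at about 10 N and stroke the stud further along its axis.

Emit:
{"method": "arm_command", "body": {"deltas": [{"fingers": 0,"tx": 0.0004,"ty": 0,"tz": 0.001,"twist": 0},{"fingers": 0,"tx": 0,"ty": 0,"tz": 0.0015,"twist": 0},{"fingers": 0,"tx": 0,"ty": 0,"tz": 0.001,"twist": 0},{"fingers": 0,"tx": 0,"ty": 0,"tz": 0.0,"twist": 0}]}}

```text
clock: 21.58
ee_pos: [0.5432, 0.2565, 0.2675]
eef_rot: [[0.063, 0.998, 0.002], [0.998, -0.063, 0.001], [0.001, 0.002, -1.0]]
wrist_force: [-2.3, 1.3, 7.7]
width: 0.0125
finger_force: 80.1
```

Emit:
{"method": "arm_command", "body": {"deltas": [{"fingers": 0,"tx": 0,"ty": -0.0008,"tz": 0.0,"twist": 0},{"fingers": 0,"tx": 0,"ty": -0.0008,"tz": 0.0,"twist": 0}]}}

```text
clock: 21.82
ee_pos: [0.5423, 0.2565, 0.2674]
eef_rot: [[0.063, 0.998, 0.004], [0.998, -0.063, 0.001], [0.001, 0.004, -1.0]]
wrist_force: [7.0, 1.3, 4.8]
width: 0.0129
finger_force: 79.5
```

Emit:
{"method": "arm_command", "body": {"deltas": [{"fingers": 0,"tx": 0,"ty": 0.0012,"tz": 0.0,"twist": 0},{"fingers": 0,"tx": 0,"ty": 0.0012,"tz": 0.0,"twist": 0}]}}

```text
clock: 22.08
ee_pos: [0.5437, 0.2565, 0.2674]
eef_rot: [[0.062, 0.998, 0.001], [0.998, -0.062, 0.001], [0.001, 0.001, -1.0]]
wrist_force: [-7.2, 1.3, 7.9]
width: 0.0126
finger_force: 80.1
```

Pulling away from the wall steepens the angle on the latch nose. I'm lifting, reseating firmly on the far wall, and pressing again.

Emit:
{"method": "arm_command", "body": {"deltas": [{"fingers": 0,"tx": 0,"ty": -0.0008,"tz": -0.002,"twist": 0},{"fingers": 0,"tx": 0,"ty": 0,"tz": -0.0015,"twist": 0},{"fingers": 0,"tx": 0.0007,"ty": 0,"tz": 0,"twist": 0},{"fingers": 0,"tx": 0.0006,"ty": 0,"tz": 0.0,"twist": 0},{"fingers": 0,"tx": 0,"ty": 0,"tz": 0.0,"twist": 0}]}}

```text
clock: 22.7
ee_pos: [0.5432, 0.2571, 0.2695]
eef_rot: [[0.063, 0.998, -0.0], [0.998, -0.063, -0.001], [-0.001, -0.0, -1.0]]
wrist_force: [-0.6, -4.0, -1.1]
width: 0.0129
finger_force: 78.7
```

Emit:
{"method": "arm_command", "body": {"deltas": [{"fingers": 0,"tx": 0,"ty": 0,"tz": 0.0012,"twist": 0},{"fingers": 0,"tx": 0,"ty": 0,"tz": 0.0012,"twist": 0},{"fingers": 0,"tx": 0,"ty": 0,"tz": 0.0012,"twist": 0},{"fingers": 0,"tx": 0,"ty": 0,"tz": 0,"twist": 0}]}}

```text
clock: 23.2
ee_pos: [0.5434, 0.2573, 0.2672]
eef_rot: [[0.063, 0.998, 0.002], [0.998, -0.063, 0.0], [0.0, 0.002, -1.0]]
wrist_force: [-2.3, -5.0, 8.0]
width: 0.0127
finger_force: 80.1
```

Emit:
{"method": "arm_command", "body": {"deltas": [{"fingers": 0,"tx": -0.0001,"ty": 0,"tz": 0.0003,"twist": 0},{"fingers": 0,"tx": 0,"ty": 0,"tz": 0.0003,"twist": 0},{"fingers": 0,"tx": 0,"ty": 0,"tz": 0,"twist": 0}]}}

```text
clock: 23.58
ee_pos: [0.5434, 0.2573, 0.2672]
eef_rot: [[0.063, 0.998, 0.002], [0.998, -0.063, 0.001], [0.001, 0.002, -1.0]]
wrist_force: [-2.6, -5.4, 11.9]
width: 0.0125
finger_force: 80.7
```

Emit:
{"method": "arm_command", "body": {"deltas": [{"fingers": 0,"tx": -0.0001,"ty": -0.0002,"tz": 0.0002,"twist": 0},{"fingers": 0,"tx": 0,"ty": 0,"tz": 0.0002,"twist": 0},{"fingers": 0,"tx": 0,"ty": 0,"tz": 0,"twist": 0}]}}

```text
clock: 23.95
ee_pos: [0.5433, 0.2573, 0.2671]
eef_rot: [[0.063, 0.998, 0.003], [0.998, -0.063, 0.001], [0.001, 0.003, -1.0]]
wrist_force: [-3.0, -4.3, 13.4]
width: 0.0129
finger_force: 81.0
```

Emit:
{"method": "arm_command", "body": {"deltas": [{"fingers": 0,"tx": -0.0002,"ty": -0.001,"tz": 0,"twist": 0},{"fingers": 0,"tx": 0,"ty": -0.001,"tz": 0.0001,"twist": 0},{"fingers": 0,"tx": 0,"ty": -0.0005,"tz": 0.0001,"twist": 0}]}}

```text
clock: 24.32
ee_pos: [0.5419, 0.2572, 0.2669]
eef_rot: [[0.063, 0.998, 0.006], [0.998, -0.063, 0.001], [0.001, 0.006, -1.0]]
wrist_force: [9.4, -3.8, 9.9]
width: 0.013
finger_force: 80.3
```

```bash
python3 - <<'E'
from h import *
o=robot.get_obs();print(o["clock"],o["ee_pos"],o["wrist_force"],o["moment"])
E
```

```text
24.325 [0.54186901 0.25721068 0.26694876] [ 9.43536574 -3.81147454  9.88893228] [-0.94397597 -2.32376333 -0.07314043]
```

Emit:
{"method": "arm_command", "body": {"deltas": [{"fingers": 0,"tx": 0,"ty": 0.001,"tz": -0.002,"twist": 0},{"fingers": 0,"tx": 0,"ty": 0.001,"tz": -0.0015,"twist": 0},{"fingers": 0,"tx": 0,"ty": 0.0005,"tz": -0.001,"twist": 0},{"fingers": 0,"tx": -0.0005,"ty": 0,"tz": 0,"twist": 0},{"fingers": 0,"tx": 0,"ty": 0,"tz": 0,"twist": 0}]}}

```text
clock: 24.95
ee_pos: [0.5428, 0.2567, 0.2692]
eef_rot: [[0.063, 0.998, -0.0], [0.998, -0.063, 0.0], [0.0, -0.0, -1.0]]
wrist_force: [0.8, -1.3, -2.3]
width: 0.0128
finger_force: 78.5
```

```bash
python3 - <<'E'
from h import *
o=robot.get_obs();print(o["clock"],o["ee_pos"],o["wrist_force"])
k=imaging.get_calibration("wrist");im=imaging.get_image("wrist")
x0,y0=320,200
cv2.imwrite("pics/k.png",cv2.resize(im[200:320,320:400],(400,600),interpolation=cv2.INTER_CUBIC))
T=o["ee_pos"];R=o["eef_rot"]
for n,p in dict(headnear=(0,.0278,.0777),headfar=(0,.0308,.0777),shaftback=(0,.008,.0777)).items(): print(n,proj("wrist",T+R@np.array(p),k))
# plate expected: top z .2108, nose z; in tool frame
for x in(.014,.020):
  for y in(-.025,.017):
    P=T+R@[y-0.001,x,0];P[2]=.2111;print("plate top",x,y,proj("wrist",P,k))
  P=T+R@[-.0065,x,0];P[2]=.1845;print("nose c",x,proj("wrist",P,k))
E
```

```text
24.95 [0.54279797 0.25672912 0.26924123] [ 0.77182496 -1.25680968 -2.26727473]
headnear [363.8926284  271.21703222]
headfar [369.08131512 271.18323861]
shaftback [329.27233741 271.35785637]
plate top 0.014 -0.025 [340.71326383 328.44957473]
plate top 0.014 0.017 [342.81214011 256.56304712]
nose c 0.014 [338.90289675 277.04836641]
plate top 0.02 -0.025 [351.59696326 328.31881805]
plate top 0.02 0.017 [354.63664187 256.54007854]
nose c 0.02 [348.98709839 277.00385766]
```

View pics/k.png

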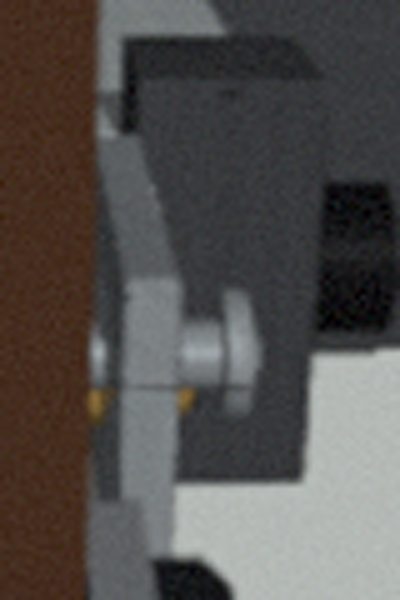

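The crop (5x from (320,200)) shows the shaft crossing the plate at (200,350) with the head at (240,350). Brass nose ends show at (97,405) and (186,400), just below the shaft, so the geometry is right and the stud is held only by friction. I'll combine a moderate press with a longer axial stroke, keeping the total load under 20 N.

Emit:
{"method": "arm_command", "body": {"deltas": [{"fingers": 0,"tx": 0,"ty": 0,"tz": 0.0012,"twist": 0},{"fingers": 0,"tx": -0.0002,"ty": 0,"tz": 0.0012,"twist": 0},{"fingers": 0,"tx": -0.0002,"ty": 0,"tz": 0.0012,"twist": 0},{"fingers": 0,"tx": 0,"ty": 0,"tz": 0.001,"twist": 0},{"fingers": 0,"tx": 0,"ty": -0.0008,"tz": 0.0002,"twist": 0},{"fingers": 0,"tx": 0,"ty": 0,"tz": 0,"twist": 0}]}}

```text
clock: 25.75
ee_pos: [0.5427, 0.2567, 0.2669]
eef_rot: [[0.063, 0.998, 0.004], [0.998, -0.063, 0.002], [0.002, 0.004, -1.0]]
wrist_force: [-0.4, -0.2, 13.3]
width: 0.0126
finger_force: 81.0
```

Emit:
{"method": "arm_command", "body": {"deltas": [{"fingers": 0,"tx": 0,"ty": -0.0005,"tz": 0.0002,"twist": 0},{"fingers": 0,"tx": 0,"ty": -0.0005,"tz": 0.0002,"twist": 0}]}}

```text
clock: 26.0
ee_pos: [0.5422, 0.2567, 0.2668]
eef_rot: [[0.063, 0.998, 0.006], [0.998, -0.063, 0.002], [0.002, 0.005, -1.0]]
wrist_force: [5.0, 0.0, 13.9]
width: 0.013
finger_force: 81.1
```

Emit:
{"method": "arm_command", "body": {"deltas": [{"fingers": 0,"tx": 0,"ty": -0.0004,"tz": 0.0001,"twist": 0},{"fingers": 0,"tx": 0,"ty": -0.0002,"tz": 0.0001,"twist": 0}]}}

```text
clock: 26.25
ee_pos: [0.5419, 0.2567, 0.2668]
eef_rot: [[0.063, 0.998, 0.006], [0.998, -0.063, 0.002], [0.003, 0.006, -1.0]]
wrist_force: [6.9, 0.3, 14.1]
width: 0.0128
finger_force: 81.1
```

Emit:
{"method": "arm_command", "body": {"deltas": [{"fingers": 0,"tx": 0,"ty": 0,"tz": 0,"twist": 0},{"fingers": 0,"tx": 0,"ty": 0,"tz": 0,"twist": 0}]}}

```text
clock: 26.5
ee_pos: [0.5419, 0.2567, 0.2668]
eef_rot: [[0.063, 0.998, 0.006], [0.998, -0.063, 0.002], [0.003, 0.006, -1.0]]
wrist_force: [6.1, -0.2, 13.0]
width: 0.013
finger_force: 81.1
```

The force-vs-depth record fits a progressive spring near its hump. I'll unload the wall by pulling slightly toward −y, which removes its friction, and add a little press.

Emit:
{"method": "arm_command", "body": {"deltas": [{"fingers": 0,"tx": -0.0004,"ty": 0.0002,"tz": 0,"twist": 0},{"fingers": 0,"tx": -0.0003,"ty": 0.0002,"tz": 0.0001,"twist": 0},{"fingers": 0,"tx": 0,"ty": 0,"tz": 0.0001,"twist": 0}]}}

```text
clock: 26.88
ee_pos: [0.542, 0.2563, 0.2667]
eef_rot: [[0.063, 0.998, 0.006], [0.998, -0.063, 0.003], [0.003, 0.006, -1.0]]
wrist_force: [4.5, 2.9, 15.4]
width: 0.0128
finger_force: 81.4
```

Emit:
{"method": "arm_command", "body": {"deltas": [{"fingers": 0,"tx": -0.0003,"ty": 0.0002,"tz": 0,"twist": 0},{"fingers": 0,"tx": -0.0002,"ty": 0.0001,"tz": 0.0001,"twist": 0},{"fingers": 0,"tx": 0,"ty": 0,"tz": 0,"twist": 0}]}}

```text
clock: 27.25
ee_pos: [0.5421, 0.2561, 0.2664]
eef_rot: [[0.062, 0.998, 0.006], [0.998, -0.062, 0.003], [0.004, 0.005, -1.0]]
wrist_force: [2.7, 4.0, 12.8]
width: 0.0126
finger_force: 81.0
```

It is sliding now: lower z at lower force.

Emit:
{"method": "arm_command", "body": {"deltas": [{"fingers": 0,"tx": -0.0002,"ty": 0.0001,"tz": 0.0002,"twist": 0},{"fingers": 0,"tx": 0,"ty": 0.0001,"tz": 0.0002,"twist": 0},{"fingers": 0,"tx": 0,"ty": 0,"tz": 0,"twist": 0}]}}

```text
clock: 27.62
ee_pos: [0.542, 0.2559, 0.2649]
eef_rot: [[0.062, 0.998, 0.004], [0.998, -0.062, 0.003], [0.003, 0.003, -1.0]]
wrist_force: [2.9, 5.9, 6.8]
width: 0.0126
finger_force: 80.1
```

Emit:
{"method": "arm_command", "body": {"deltas": [{"fingers": 0,"tx": 0,"ty": 0.0002,"tz": 0.0004,"twist": 0},{"fingers": 0,"tx": 0,"ty": 0.0002,"tz": 0.0004,"twist": 0},{"fingers": 0,"tx": 0,"ty": 0,"tz": 0,"twist": 0}]}}

```text
clock: 28.0
ee_pos: [0.5421, 0.2559, 0.2635]
eef_rot: [[0.062, 0.998, 0.002], [0.998, -0.062, 0.003], [0.003, 0.002, -1.0]]
wrist_force: [1.3, 5.8, 3.6]
width: 0.0128
finger_force: 79.6
```

Emit:
{"method": "arm_command", "body": {"deltas": [{"fingers": 0,"tx": 0,"ty": 0.0002,"tz": 0.0006,"twist": 0},{"fingers": 0,"tx": 0.0002,"ty": 0.0002,"tz": 0.0006,"twist": 0},{"fingers": 0,"tx": 0.0002,"ty": 0,"tz": 0.0006,"twist": 0},{"fingers": 0,"tx": 0,"ty": 0,"tz": 0,"twist": 0}]}}

```text
clock: 28.5
ee_pos: [0.5423, 0.256, 0.2611]
eef_rot: [[0.062, 0.998, 0.001], [0.998, -0.062, 0.002], [0.002, 0.001, -1.0]]
wrist_force: [0.7, 5.6, 1.9]
width: 0.0131
finger_force: 79.4
```

Emit:
{"method": "arm_command", "body": {"deltas": [{"fingers": 0,"tx": 0,"ty": 0.0002,"tz": 0.001,"twist": 0},{"fingers": 0,"tx": 0,"ty": 0,"tz": 0.001,"twist": 0},{"fingers": 0,"tx": 0,"ty": 0,"tz": 0.001,"twist": 0},{"fingers": 0,"tx": 0,"ty": 0,"tz": 0.001,"twist": 0},{"fingers": 0,"tx": 0,"ty": 0,"tz": 0,"twist": 0}]}}

```text
clock: 29.12
ee_pos: [0.5422, 0.2556, 0.2561]
eef_rot: [[0.062, 0.998, -0.0], [0.998, -0.062, 0.001], [0.001, -0.001, -1.0]]
wrist_force: [1.0, 5.0, -5.0]
width: 0.0127
finger_force: 78.4
```

Emit:
{"method": "arm_command", "body": {"deltas": [{"fingers": 0,"tx": 0,"ty": 0,"tz": 0.0015,"twist": 0},{"fingers": 0,"tx": 0,"ty": 0,"tz": 0.0015,"twist": 0},{"fingers": 0,"tx": 0,"ty": 0,"tz": 0.0015,"twist": 0},{"fingers": 0,"tx": 0,"ty": 0,"tz": 0.001,"twist": 0},{"fingers": 0,"tx": 0,"ty": 0,"tz": 0,"twist": 0}]}}

```text
clock: 29.75
ee_pos: [0.5423, 0.2552, 0.251]
eef_rot: [[0.063, 0.998, -0.0], [0.998, -0.063, -0.0], [-0.0, -0.0, -1.0]]
wrist_force: [-0.1, 0.4, -2.4]
width: 0.0127
finger_force: 78.7
```

Past the latch and free. On to the bottom in small steps.

Emit:
{"method": "arm_command", "body": {"deltas": [{"fingers": 0,"tx": 0,"ty": 0,"tz": 0.001,"twist": 0},{"fingers": 0,"tx": 0,"ty": 0,"tz": 0.001,"twist": 0},{"fingers": 0,"tx": 0,"ty": 0,"tz": 0.0006,"twist": 0}]}}

```text
clock: 30.12
ee_pos: [0.5423, 0.2552, 0.2484]
eef_rot: [[0.063, 0.998, -0.0], [0.998, -0.063, -0.0], [-0.0, -0.0, -1.0]]
wrist_force: [-0.3, -0.9, -2.7]
width: 0.0126
finger_force: 78.7
```

Emit:
{"method": "arm_command", "body": {"deltas": [{"fingers": 0,"tx": 0,"ty": 0,"tz": 0.0006,"twist": 0},{"fingers": 0,"tx": 0,"ty": 0,"tz": 0.0006,"twist": 0}]}}

```text
clock: 30.38
ee_pos: [0.5423, 0.2552, 0.2476]
eef_rot: [[0.063, 0.998, 0.0], [0.998, -0.063, 0.0], [0.0, 0.0, -1.0]]
wrist_force: [-0.8, -0.3, 1.3]
width: 0.0126
finger_force: 79.1
```

Emit:
{"method": "arm_command", "body": {"deltas": [{"fingers": 0,"tx": 0,"ty": 0,"tz": 0.0003,"twist": 0},{"fingers": 0,"tx": 0,"ty": 0,"tz": 0.0,"twist": 0}]}}

```text
clock: 30.62
ee_pos: [0.5424, 0.2553, 0.2475]
eef_rot: [[0.063, 0.998, 0.001], [0.998, -0.063, 0.0], [0.0, 0.001, -1.0]]
wrist_force: [-3.5, 0.3, 3.5]
width: 0.0127
finger_force: 79.4
```

Emit:
{"method": "arm_command", "body": {"deltas": [{"fingers": 0.014,"tx": 0,"ty": 0,"tz": 0,"twist": 0},{"fingers": 0.018,"tx": 0,"ty": 0,"tz": 0.0,"twist": 0},{"fingers": 0.022,"tx": 0,"ty": 0,"tz": 0.0,"twist": 0},{"fingers": 0.03,"tx": 0,"ty": 0,"tz": 0.0,"twist": 0},{"fingers": 0.04,"tx": 0,"ty": 0,"tz": 0.0,"twist": 0},{"fingers": 0.04,"tx": 0,"ty": 0,"tz": 0.0,"twist": 0},{"fingers": 0.04,"tx": 0,"ty": 0,"tz": 0.0,"twist": 0}], "force": 20}}

```text
clock: 31.5
ee_pos: [0.5423, 0.2552, 0.247]
eef_rot: [[0.063, 0.998, 0.0], [0.998, -0.063, 0.0], [0.0, 0.0, -1.0]]
wrist_force: [0.5, -0.2, -0.8]
width: 0.0399
finger_force: 0.0
```

Released. Lifting straight up, then clearing away to take a look.

Emit:
{"method": "arm_command", "body": {"deltas": [{"fingers": 0.04,"tx": 0,"ty": 0,"tz": -0.01,"twist": 0},{"fingers": 0.04,"tx": 0,"ty": 0,"tz": -0.02,"twist": 0},{"fingers": 0.04,"tx": 0,"ty": 0,"tz": -0.04,"twist": 0},{"fingers": 0.04,"tx": 0,"ty": 0,"tz": -0.05,"twist": 0},{"fingers": 0.04,"tx": -0.04,"ty": 0,"tz": -0.03,"twist": 0},{"fingers": 0.04,"tx": -0.05,"ty": 0,"tz": 0,"twist": 0},{"fingers": 0.04,"tx": -0.05,"ty": 0,"tz": 0.0,"twist": 0},{"fingers": 0.04,"tx": 0,"ty": 0,"tz": 0,"twist": 0}]}}

```text
clock: 32.5
ee_pos: [0.5332, 0.113, 0.3992]
eef_rot: [[0.066, 0.998, 0.002], [0.998, -0.066, -0.0], [0.0, 0.002, -1.0]]
wrist_force: [0.4, -0.3, -0.0]
width: 0.0401
finger_force: 0.0
```

Emit:
{"method": "arm_command", "body": {"deltas": [{"fingers": 0.04,"tx": 0,"ty": 0,"tz": 0,"twist": 0},{"fingers": 0.04,"tx": 0,"ty": 0,"tz": 0,"twist": 0},{"fingers": 0.04,"tx": 0,"ty": 0,"tz": 0,"twist": 0},{"fingers": 0.04,"tx": 0,"ty": 0,"tz": 0,"twist": 0}]}}

```text
clock: 33.0
ee_pos: [0.5335, 0.116, 0.3969]
eef_rot: [[0.062, 0.998, -0.0], [0.998, -0.062, -0.0], [-0.0, -0.0, -1.0]]
wrist_force: [0.6, 1.2, 0.7]
width: 0.04
finger_force: 0.0
```

```bash
python3 - <<'E'
from h import *
o=robot.get_obs();print(o["clock"],o["ee_pos"])
im=imaging.get_image("wrist");s=imaging.get_image("side");a=imaging.get_image("scene")
f=lambda i,x,y,w,h:cv2.resize(i[y:y+h,x:x+w],(400,300),interpolation=cv2.INTER_CUBIC)
cv2.imwrite("pics/l.png",np.vstack([np.hstack([f(s,205,230,120,90),f(a,325,200,80,60)]),cv2.resize(im[0:240],(800,300))]))
robot_c=cv2.absdiff(im,imaging.get_image("wrist")).max();print("motion",robot_c)
E
```

```text
33.0 [0.53353507 0.11601514 0.39692111]
motion 145
```

View pics/l.png

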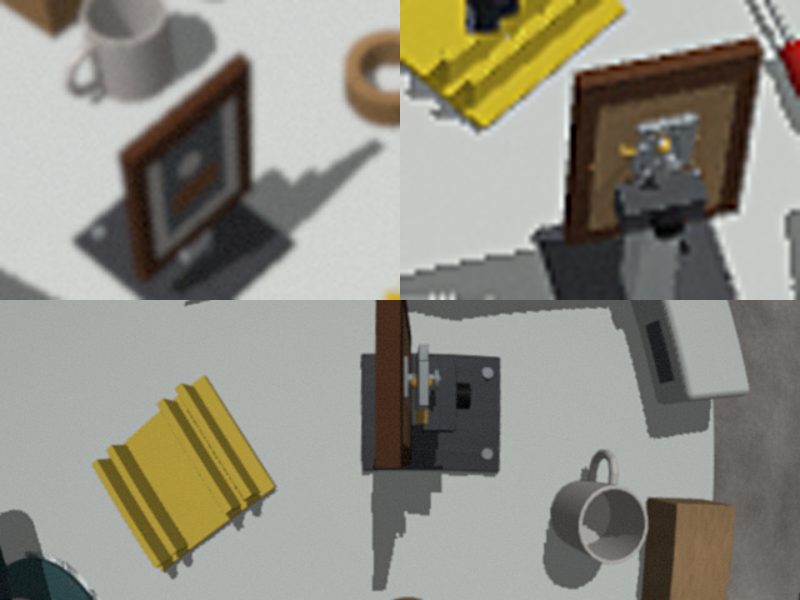

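The picture hangs upright on the hook, seen from the side at (190,165), from the scene at (660,140) and from above at (392,385). I'll let it settle and check that it's still before handing in.

Emit:
{"method": "arm_command", "body": {"deltas": [{"fingers": 0.04,"tx": 0,"ty": 0,"tz": 0,"twist": 0},{"fingers": 0.04,"tx": 0,"ty": 0,"tz": 0,"twist": 0},{"fingers": 0.04,"tx": 0,"ty": 0,"tz": 0,"twist": 0},{"fingers": 0.04,"tx": 0,"ty": 0,"tz": 0,"twist": 0},{"fingers": 0.04,"tx": 0,"ty": 0,"tz": 0,"twist": 0},{"fingers": 0.04,"tx": 0,"ty": 0,"tz": 0,"twist": 0},{"fingers": 0.04,"tx": 0,"ty": 0,"tz": 0,"twist": 0},{"fingers": 0.04,"tx": 0,"ty": 0,"tz": 0,"twist": 0}]}}

```text
clock: 34.2
ee_pos: [0.5335, 0.1155, 0.397]
eef_rot: [[0.063, 0.998, 0.0], [0.998, -0.063, 0.0], [0.0, 0.0, -1.0]]
wrist_force: [0.5, -0.2, 0.9]
width: 0.04
finger_force: 0.0
```

Emit:
{"method": "arm_command", "body": {"deltas": [{"fingers": 0.04,"tx": 0,"ty": 0,"tz": 0,"twist": 0},{"fingers": 0.04,"tx": 0,"ty": 0,"tz": 0,"twist": 0},{"fingers": 0.04,"tx": 0,"ty": 0,"tz": 0,"twist": 0},{"fingers": 0.04,"tx": 0,"ty": 0,"tz": 0,"twist": 0},{"fingers": 0.04,"tx": 0,"ty": 0,"tz": 0,"twist": 0},{"fingers": 0.04,"tx": 0,"ty": 0,"tz": 0,"twist": 0},{"fingers": 0.04,"tx": 0,"ty": 0,"tz": 0,"twist": 0},{"fingers": 0.04,"tx": 0,"ty": 0,"tz": 0,"twist": 0}]}}

```text
clock: 35.2
ee_pos: [0.5335, 0.1155, 0.397]
eef_rot: [[0.063, 0.998, 0.0], [0.998, -0.063, 0.0], [0.0, 0.0, -1.0]]
wrist_force: [0.2, -0.7, 0.3]
width: 0.0402
finger_force: 0.0
```

```bash
python3 - <<'E'
from h import *
I=[cv2.GaussianBlur(imaging.get_image("wrist"),(5,5),0) for _ in range(6)]
for i in I[1:]:
  d=cv2.absdiff(i,I[0]).max(2);print("picture",d[0:140,285:360].max(),"mug",d[120:220,430:530].max())
print(robot.get_obs()["clock"])
E
```

```text
picture 5 mug 5
picture 6 mug 4
picture 6 mug 4
picture 6 mug 4
picture 6 mug 5
35.5
```

It hangs still.

```bash
python3 -c "
from workcell import robot
print(robot.sign_off())"
```

```text
the job is handed in; nothing more can be done
None
```

The taller picture now hangs upright and still, home in the throat below the latch, and the job is handed in; the latch took several presses, so the stud's load on the stand reached about 19–20 N (estimated), right at the 2 kg limit.

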